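# Make up a refill bin of staple cartridges with the tipping tray

## Task

Slide the blue bin fully home under the tray's lip, then swing its yellow lever fully across to lock it. Put every green staple cartridge into the level tray, tip the tray by its red handle to the green mark at 60 degrees (never beyond 70), keep it there for two seconds so all of them slide into the bin, and bring it fully level again. Last, hang the yellow saddle marker over the free part of the rail; leave the red cartridges where they lie.

Things in the scene. Friction and masses are not known exactly. Their poses are not given: they have to be found in the camera images.
- tray_hinge (a point): Middle of the tray's hinge axis, fixed to the tipping station, 115 mm above the table; it lies along the open lip of the tray. Its x axis is the hinge axis, y points level from the tray towards the bin, z up. The station (250 x 340 mm base, grey housing under the tray) stands at a different place and yaw each time.
- tray (a joint): Tilt of the aluminium tray in rad: 0 level, 1.047 = 60 degrees, stop at 1.4. As it grows the handle end rises and the lip end stays. A stiff hinge (0.55 N m): the tray stays where it is left; about 3 to 8 N at the handle moves it. A black pointer on its +x side runs along an arc scale with a green part from 54 to 66 degrees and a red part above.
- tray_floor (a point): Centre of the tray's floor (upper face); axes as tray_hinge when level, and it tilts with the tray. Inside the floor measures 206 mm in x and 129 mm in y, at y -64 to +65 mm of this point; walls 35 mm high and 5 mm thick on both x sides and the -y side, none on the +y side (the lip, at the hinge). It lies 65 mm to -y of tray_hinge, at the same height.
- tray_handle (a point): Middle of the red handle bar of the tray: round, 14 mm thick, 110 mm long between two arms, parallel to the hinge. It lies 190 mm to -y and 25 mm above tray_hinge when level, and turns with the tray about the hinge. 49 mm of clear gap between bar and tray wall. A round bar: it can turn in the fingers while they keep pointing down.
- bin (a joint): How far the blue bin stands out in m: 0 home against its stop under the lip, up to 0.09 out, along +y of tray_hinge. Sliding friction 2.5 N; it stays where it is left.
- bin_floor (a point): Centre of the bin's floor (upper face, 20 mm above the table); axes as tray_hinge; moves with the bin. Inside 230 mm in x, 147 mm in y, 65 mm deep, walls 5 mm. Home, it lies 58.5 mm to +y of tray_hinge; part of the bin is then under the tray.
- bin_push (a point): A free spot on the outer face of the bin's +y wall (to be pushed towards -y), 65 mm above the table, 20 mm below the rim, 55 mm to +x of the lever's pivot; the face is at this point. Moves with the bin.
- lock (a joint): Angle of the yellow lock lever in rad: 0 (as it starts, to within 0.25) pointing out along +y, 1.571 locked, pointing along -x at a stop; turns anticlockwise from above. Friction 0.06 N m.
- lock_pivot (a point): A point on the lever's vertical axis, at the height to grip the post; 168 mm to +y of tray_hinge when the bin is home. Moves with the bin; axes as tray_hinge.
- lock_post (a point): Grip point on the round upright post at the lever's end, 55 mm from the pivot: post 14 mm thick, standing clear for 36 mm above the lever arm, this point 14 mm below its top.
- marker: Yellow saddle-shaped job marker standing like a tent on its two panels: 60 mm long (x), 32 mm wide over the panels (y), 56 mm high; two parallel panels 3 mm thick with a 26 mm gap, closed on top by a 4 mm plate, open below and at the ends. Origin at the centre of its underside, z up. 40 g.
- marker_saddle (a point): Centre of the underside of the marker's top plate, 52 mm above its origin: this rests on the bar.
- rail_free (a point): Point on the centre line of the rail's bar, 200 mm above the table, in the middle of its free part. Bar along y, 12 mm thick, from 165 mm to -y to 85 mm to +y of this point, between two posts on a flat foot. A grey marker fixed on it ends 85 mm to -y, so the yellow one's centre may hang up to 45 mm to either side, its length along the bar. Place and yaw vary.
- other1: Cartridge with a red cover, otherwise like the green ones: belongs to another job, leave it where it lies. Origin at its centre.
- other2: Another red-covered cartridge, leave it where it lies. Origin at its centre.
- cart1: Staple cartridge with a green cover (grey below): block 42 mm (x) by 28 mm (y) by 30 mm high (z), about 60 g; origin at its centre. Two to four of the green ones are there, on the table; the others are absent (no pose from the start).
- cart2: Staple cartridge with a green cover (grey below): block 42 mm (x) by 28 mm (y) by 30 mm high (z), about 60 g; origin at its centre. Two to four of the green ones are there, on the table; the others are absent (no pose from the start).
- cart3: Staple cartridge with a green cover (grey below): block 42 mm (x) by 28 mm (y) by 30 mm high (z), about 60 g; origin at its centre. Two to four of the green ones are there, on the table; the others are absent (no pose from the start).
- cart4: Staple cartridge with a green cover (grey below): block 42 mm (x) by 28 mm (y) by 30 mm high (z), about 60 g; origin at its centre. Two to four of the green ones are there, on the table; the others are absent (no pose from the start).
Things that resemble listed ones, but are neither listed nor needed, are in the scene too. Of the things like the marker, leave any that is orange; of the rest the larger one is meant.

How it is judged:
By the outcome, as a careful person would: the job done as asked, in the order asked, and still so for the second after the job is handed in, with the robot touching nothing.
Of cart1, cart2, cart3, cart4 only 2 to 4 are there at a start; the rules pass over those that are not, and their reading is None.
At some moment in a run one of cart1, cart2, cart3, cart4, marker may be knocked a few centimetres aside while the robot is not near it.
Once in a run the grip may slacken for a moment while it holds something.
It also fails if it takes over 210 s, if anything falls off the work surface, if the arm or the gripper's body presses on something with over 40 N, if the wrist force passes 120 N, or if a joint passes its speed limit or range.

## Robot

A 6-joint arm with a two-finger parallel gripper is mounted at the origin on the work surface. World frame = base frame: x ahead of the robot, y to its left, z up, the work surface at z = 0. Lengths are in m, angles in rad, forces in N, time in s.
With the tool pointing down it reaches from about 0.275 to 0.975 m from the base axis. Payload 8.4 kg.
Tool frame: the origin (TCP) lies at the very end of the fingers, on their centre line; the grasp point (between the pads) lies 19 mm behind it; x points along the fingers, y is the direction in which the jaws open and shut, and the axes are right-handed (so a half turn about x gives the same grasp; the last joint's range is limited). The gripper opens to 92 mm and grips with 3 to 60 N. Pads are 20 mm wide; open, the fingers measure 128 mm over their backs; the gripper's body (75 mm by 189 mm) begins 69 mm behind the grasp point.
Start: joints at [-1.339, 0.353, 1.633, -0, 1.155, -0.002], TCP at [0.145, -0.608, 0.215] pointing down, gripper open.
Joint ranges: [-2.63, 2.63], [-0.92, 2.1], [0.06, 2.66], [-1.3, 4.44], [0, 2.69], [-3.02, 3.02]. Speed limits (rad/s): [2.22, 2.22, 2.79, 3.14, 3.14, 3.14].

## Interface

Orientations are given as a unit quaternion [x, y, z, w].
In Python, from bench import manip gives the robot as it stands.
- The arm moves only by the tool jog_arm, never from a script. Its arguments are lists of equal length, an entry for each row: "jaw": the closure in counts, from 0 (fully open) to 255 (shut); "linear": the shift along the tool's x, y, z in units of 40 mm (1.0 is 40 mm), a list of three; "roll": the turn about the tool's x in degrees. In form: {"jaw": [jaw, ...], "linear": [[dx, dy, dz], ...], "roll": [roll, ...]}. A call has 1 to 10 rows; each row is the pose to reach, as a shift and turn from the pose commanded when the call began, along the tool's axes at that moment; what a row does not reach only later rows make up. A row lasts 1/8 s, in which the tool goes at most 62.5 mm and 10.7 degrees, less where a joint would pass 70% of its speed; a pose out of reach is approached as far as the arm can. A call with a gripper value outside its range is refused whole. The fingers move at their own pace and stop on an object; "squeeze" is the grip in N (left out, the last holds). Time passes only in rows, so rows that repeat a pose let the fingers close. It gives the time, the measured TCP pose, the force and the opening at its end, in the units of the state.
- manip.sense(): the state, without advancing time (a new reading comes with each control period).
- manip.capture(name): name is "scene" or "side" or "wrist"; returns a dict with "color" (420x560x3 uint8, red, green, blue), "depth" (420x560 float32, m along the optical axis (not along the pixel's ray), 0 where there is no reading), "fov_y" (degrees; the focal length in pixels is half the picture's height over the tangent of half this angle, whatever the lens; pixels are square), "cx", "cy" (the principal point, pixels), "D" ([k1, k2, p1, p2, k3] as OpenCV has them; the pictures are not rectified), "position" and "rotation" of the camera in the world. Camera axes: x right, y up, looking along -z (the intrinsics and any distortion apply to the point x, -y, -z); pixel columns grow to the right and rows downward; lengths in m; the calibration is good to about 2 mm. A picture is of the moment at which its call begins.
- manip.finish_job(): hands the job in, once; it reports no verdict.
The state is a dict: "clock": time; "joints": joint angles; "qvel": joint speeds; "joint_torque": joint torques, N m; "position": TCP position; "tool_rot": TCP orientation; "contact_force": force on the tool from outside, world axes, zero at the start; "ft_torque": the same for the moment, N m; "finger_gap": opening from 0.0 (shut) to 1.0 (fully open).
Only numpy, scipy, OpenCV 4.12 (cv2) and the standard library are available. Lean on these libraries where they do the work, as an engineer would, in place of code of your own. Each camera call takes 0.05 s, during which the arm holds its last target.

## Working session

There is one attempt and no reset: what is moved stays moved. The work goes in short steps, Python scripts to look and compute and a tool call to move; the robot and the scene stay as the last step left them, time stands still between calls to the robot, and variables do not carry over. Pictures are saved under pics/ and viewed, and the job is handed in when it is done.

Besides the shell and the picture viewer there is one more tool, called after ">>>" in YAML: its name, and indented under it one key for each argument. jog_arm: Moves the arm, as the interface text tells. Its arguments: {"type":"object","properties":{"jaw":{"type":"array"},"linear":{"type":"array"},"roll":{"type":"array"},"squeeze":{"type":"number"}},"required":["jaw","linear","roll"]}

```bash
mkdir -p pics; ls
python3 - <<'E'
from bench import manip
import cv2
print(manip.sense())
for n in ["scene","side","wrist"]:
    c=manip.capture(n)
    print(n,c["fov_y"],c["cx"],c["cy"],c["D"],c["position"],c["rotation"])
    cv2.imwrite(f"pics/{n}0.png",c["color"][:,:,::-1])
E
```

```text
pics
{'clock': 0.0, 'joints': array([-1.33938417e+00,  3.53681218e-01,  1.63412135e+00,  2.28635569e-05,
        1.15521135e+00, -2.40620695e-03]), 'qvel': array([ 0.0015899 ,  0.00112646, -0.00077528,  0.00067258,  0.00022495,
        0.00027936]), 'joint_torque': array([ 8.08989425e-04, -5.93837214e+01, -3.34214079e+01,  6.98339869e-02,
        2.34357925e-02, -1.23005480e-04]), 'position': array([ 0.14469781, -0.60750717,  0.21384852]), 'tool_rot': array([-0.70223014, -0.08297587,  0.70233027, -0.08197578]), 'contact_force': array([-0.44142717,  0.24020003,  0.59623337]), 'ft_torque': array([ 0.04321097, -0.01397738, -0.01579824]), 'finger_gap': 0.9994807606949834}
scene 51.50586507997775 278.8149249584138 218.44530360073875 [0.00500478 0.         0.         0.         0.        ] [ 1.014904   -0.51269635  1.01459009] [0.33258274 0.12454731 0.35077945 0.86650474]
side 55.128019415100255 279.16426145837784 211.78305951315326 [-0.01107282  0.          0.          0.          0.        ] [ 0.43254763 -0.69926893  0.69076578] [ 0.43964759 -0.01253204 -0.03372736  0.89744939]
wrist 67.62263109953 279.2158956437286 205.21927076743037 [-0.00394656  0.          0.          0.          0.        ] [ 0.21116844 -0.59108307  0.3844054 ] [-0.09568151  0.07711489 -0.61513005  0.77878968]
```

View pics/scene0.png

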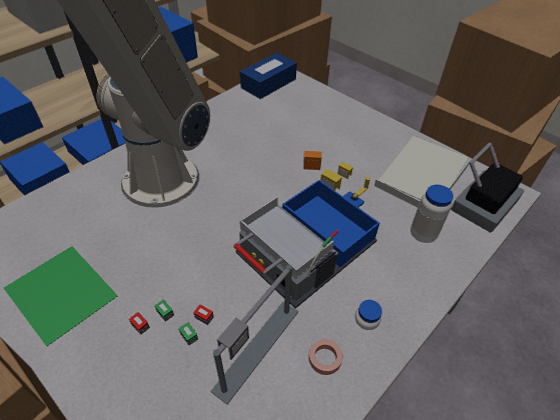

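View pics/side0.png

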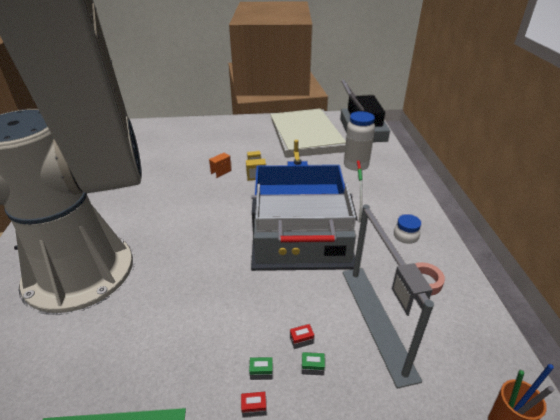

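View pics/wrist0.png

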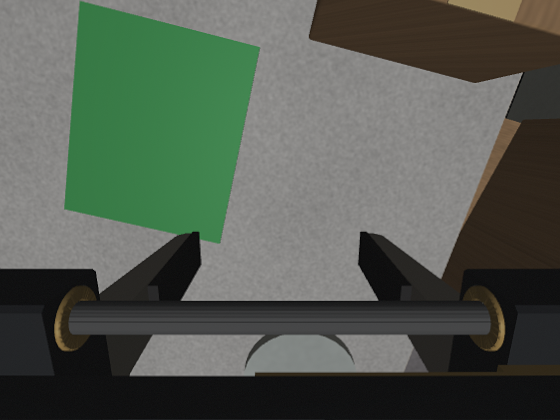

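```bash
cat > h.py <<'E'
from bench import manip
import cv2, numpy as np
from scipy.spatial.transform import Rotation as R
def K(c):
    f=c["color"].shape[0]/2/np.tan(np.radians(c["fov_y"])/2)
    return np.array([[f,0,c["cx"]],[0,f,c["cy"]],[0,0,1]])
def rays(c,px):
    px=np.asarray(px,float).reshape(-1,1,2)
    n=cv2.undistortPoints(px,K(c),np.array(c["D"]))[:,0]
    d=np.c_[n[:,0],-n[:,1],-np.ones(len(n))]
    return np.array(c["position"]),d@R.from_quat(c["rotation"]).as_matrix().T   # depth-scaled dirs
def onz(c,px,z):
    o,d=rays(c,px); return o+d*((z-o[2])/d[:,2])[:,None]
def cloud(c):
    h,w=c["depth"].shape
    u,v=np.meshgrid(np.arange(w),np.arange(h))
    o,d=rays(c,np.c_[u.ravel(),v.ravel()])
    return (o+d*c["depth"].reshape(-1,1)).reshape(h,w,3)
def proj(c,P):
    P=np.atleast_2d(P); q=(P-np.array(c["position"]))@R.from_quat(c["rotation"]).as_matrix()
    n=np.c_[q[:,0],-q[:,1],-q[:,2]]
    return cv2.projectPoints(n,np.zeros(3),np.zeros(3),K(c),np.array(c["D"]))[0][:,0]
def hsv(c): return cv2.cvtColor(c["color"],cv2.COLOR_RGB2HSV)
def crop(c,x0,y0,x1,y1,s,name):
    im=cv2.resize(c["color"][y0:y1,x0:x1,::-1],None,fx=s,fy=s,interpolation=cv2.INTER_CUBIC); cv2.imwrite("pics/"+name,im)
def blobs(c,lo,hi,amin=15,zr=(-.01,.5)):
    m=cv2.inRange(hsv(c),np.array(lo),np.array(hi)); n,l,s,ce=cv2.connectedComponentsWithStats(m)
    P=cloud(c); out=[]
    for i in range(1,n):
        if s[i,4]<amin: continue
        p=P[(l==i)&(c["depth"]>0)]
        out.append((ce[i],s[i],p))
    return out
def rect(p):
    (cx,cy),(w,h),a=cv2.minAreaRect((p[:,:2]*1000).astype(np.float32)); return round(cx,1),round(cy,1),round(w,1),round(h,1),round(a,1)
E
python3 - <<'E'
from h import *
for n in ["scene","side"]:
    c=manip.capture(n)
    np.savez("cap_"+n+".npz",**{k:np.array(v) for k,v in c.items()})
    print(n)
    for name,lo,hi in [("green",(45,100,60),(80,255,255)),("red",(0,150,100),(4,255,255)),("red2",(174,150,100),(180,255,255)),("orange",(5,150,100),(14,255,255)),("yellow",(17,120,90),(33,255,255)),("blue",(105,150,50),(125,255,255))]:
        for ce,s,p in blobs(c,lo,hi):
            if len(p) and 0<np.median(p[:,0])<1.1 and np.median(p[:,2])>-.02: print(name,ce.round(),s[4],np.median(p,0).round(3),"zmax",p[:,2].max().round(3),rect(p))
c=manip.capture("scene"); crop(c,290,130,400,220,7,"sc_m.png"); crop(c,110,280,230,350,6,"sc_c.png")
c=manip.capture("side"); crop(c,195,125,385,275,4,"si_m.png")
E
```

```text
scene
green [326. 241.] 35 [0.662 0.039 0.21 ] zmax 0.216 (661.6, 42.0, 26.2, 7.6, 85.3)
green [ 59. 294.] 5808 [ 0.178 -0.457  0.002] zmax 0.009 (168.3, -450.5, 198.3, 247.0, 90.0)
green [163. 308.] 113 [ 0.425 -0.297  0.03 ] zmax 0.034 (422.8, -295.4, 27.0, 40.0, 87.3)
green [187. 331.] 129 [ 0.519 -0.295  0.03 ] zmax 0.035 (517.5, -293.0, 27.1, 42.0, 81.7)
red [249. 257.] 182 [ 0.53  -0.089  0.146] zmax 0.154 (522.8, -62.1, 64.2, 124.5, 86.4)
red [203. 312.] 114 [ 0.506 -0.234  0.03 ] zmax 0.035 (504.1, -232.3, 41.2, 27.3, 10.9)
red [138. 321.] 117 [ 0.408 -0.362  0.03 ] zmax 0.037 (406.8, -360.4, 44.6, 26.5, 0.3)
orange [312. 154.] 98 [0.318 0.407 0.056] zmax 0.061 (317.9, 406.4, 53.8, 34.4, 34.5)
yellow [346. 166.] 57 [0.428 0.453 0.04 ] zmax 0.046 (421.7, 472.1, 41.9, 69.7, 14.0)
yellow [331. 175.] 129 [0.431 0.369 0.056] zmax 0.062 (428.4, 394.3, 60.4, 87.7, 4.8)
yellow [360. 191.] 54 [0.555 0.348 0.083] zmax 0.087 (554.2, 350.4, 57.5, 13.4, 89.5)
blue [334. 218.] 3999 [0.546 0.249 0.033] zmax 0.09 (535.4, 248.9, 230.7, 270.0, 86.8)
blue [439. 195.] 439 [0.762 0.412 0.17 ] zma
[... 1178 characters left out ...]
28.0)
yellow [296. 151.] 67 [0.555 0.371 0.086] zmax 0.124 (559.1, 404.9, 165.2, 12.2, 85.1)
yellow [254. 160.] 200 [0.425 0.374 0.056] zmax 0.061 (425.8, 406.4, 57.7, 108.5, 8.2)
yellow [282. 250.] 34 [ 0.482 -0.031  0.06 ] zmax 0.065 (482.3, -30.7, 5.6, 14.1, 79.6)
yellow [295. 250.] 34 [ 0.512 -0.033  0.06 ] zmax 0.067 (512.5, -32.6, 7.9, 15.9, 71.3)
blue [362. 118.] 292 [0.76  0.409 0.172] zmax 0.175 (793.4, 520.3, 285.2, 79.4, 75.4)
blue [299. 179.] 2403 [0.557 0.286 0.043] zmax 0.09 (551.1, 257.3, 150.1, 238.1, 84.3)
blue [409. 223.] 301 [0.806 0.052 0.052] zmax 0.055 (809.1, 56.8, 53.1, 51.8, 12.6)
blue [534. 387.] 267 [ 0.832 -0.415  0.115] zmax 0.165 (832.1, -414.4, 21.1, 6.0, 26.7)
```

```bash
ls pics
```

```text
sc_c.png
sc_m.png
scene0.png
si_m.png
side0.png
wrist0.png
```

View pics/sc_m.png

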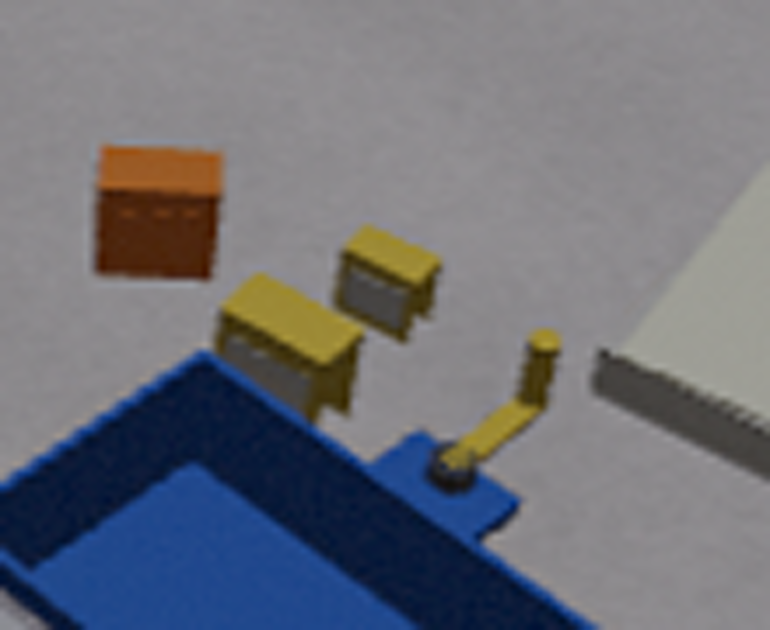

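View pics/sc_c.png

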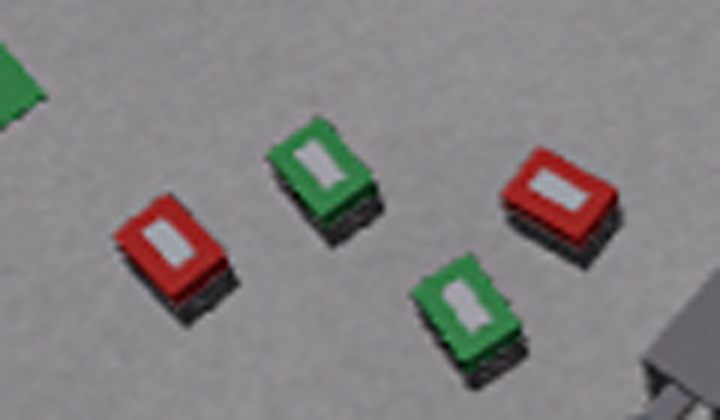

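View pics/si_m.png

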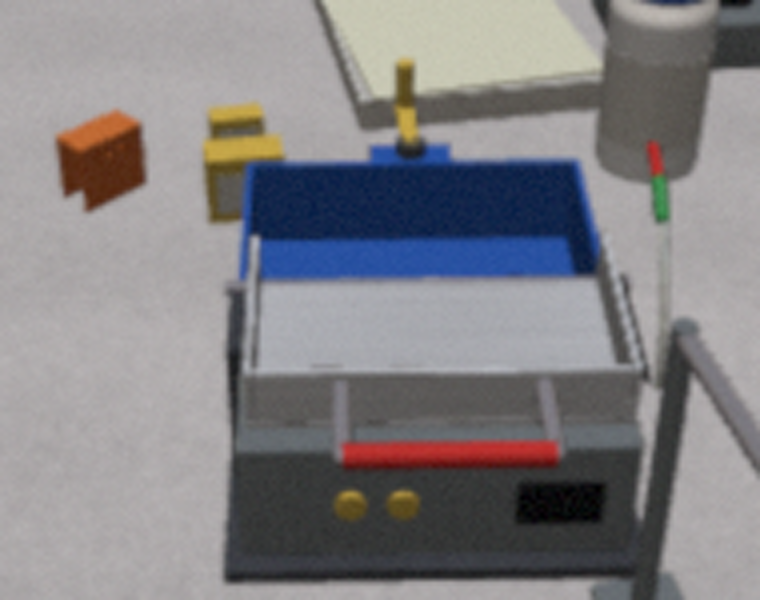

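Run:
```python
from h import *
from scipy.optimize import least_squares
for n in ["scene","side"]:
    c=np.load("cap_"+n+".npz"); c={k:c[k] for k in c}
    P=cloud(c); H=hsv(c)
    m=cv2.inRange(H,np.array((105,150,50)),np.array((125,255,255)))>0
    ok=m&(P[...,2]>.079)&(P[...,2]<.093)&(P[...,0]>.35)&(P[...,0]<.75)&(P[...,1]>.05)&(P[...,1]<.45)
    p=P[ok]; print(n,"rim",len(p),rect(p))
    # floor of bin
    ok=m&(abs(P[...,2]-.02)<.004)&(P[...,0]>.35)&(P[...,0]<.75)&(P[...,1]>.05)&(P[...,1]<.45)
    print("binfloor",rect(P[ok]), ok.sum())
    # tray: floor z .115
    ok=(abs(P[...,2]-.115)<.004)&(P[...,0]>.4)&(P[...,0]<.68)&(P[...,1]>-.1)&(P[...,1]<.2)
    p=P[ok]; print("floor",len(p),rect(p), p[:,2].mean())
    ok=(abs(P[...,2]-.150)<.004)&(P[...,0]>.4)&(P[...,0]<.68)&(P[...,1]>-.06)&(P[...,1]<.2)
    p=P[ok]; print("walltop",len(p),rect(p))
    rm=(cv2.inRange(H,np.array((0,150,100)),np.array((4,255,255)))>0)&(P[...,2]>.1)&(P[...,1]<0)
    p=P[rm]; L=cv2.fitLine(p[:,:2].astype(np.float32),cv2.DIST_HUBER,0,.01,.01).ravel(); print("handle",np.degrees(np.arctan2(L[1],L[0])),p.mean(0))
    # rail
    ok=(abs(P[...,2]-.204)<.006)&(P[...,0]>.4)&(P[...,0]<1)&(P[...,1]>-.5)&(P[...,1]<.02)
    p=P[ok]; L=cv2.fitLine(p[:,:2].astype(np.float32),cv2.DIST_HUBER,0,.01,.01).ravel(); t=(p[:,:2]-L[2:])@L[:2]; print("rail",len(p),np.degrees(np.arctan2(L[1],L[0])),L[2:]+t.min()*L[:2],L[2:]+t.max()*L[:2],p[:,2].mean())
    # foot
    ok=(abs(P[...,2]-.010)<.006)&(H[...,2]<110)&(P[...,0]>.6)&(P[...,0]<1)&(P[...,1]>-.4)&(P[...,1]<.05)
    p=P[ok]; print("foot",len(p),rect(p))
```

```text
scene rim 553 (547.6, 225.9, 186.1, 243.2, 86.8)
binfloor (547.8, 213.8, 155.7, 240.6, 85.8) 1680
floor 2543 (543.5, 14.6, 182.8, 232.3, 86.8) 0.11506038381505758
walltop 365 (542.2, 21.8, 158.8, 235.4, 86.7)
handle -3.700491 [ 0.53139722 -0.09152067  0.15092378]
rail 793 -81.31107 [ 0.64628722 -0.06837734] [ 0.68594004 -0.32784524] 0.20564635122794317
foot 2483 (720.9, -147.5, 239.3, 391.4, 0.2)
side rim 257 (549.1, 247.3, 145.5, 238.2, 89.8)
binfloor (554.4, 267.7, 53.6, 226.9, 86.0) 689
floor 2217 (537.6, 16.6, 182.8, 250.0, 85.5) 0.11662391078713921
walltop 537 (545.0, 20.7, 160.1, 232.7, 87.2)
handle -3.9035866 [ 0.52797956 -0.09715386  0.15221842]
rail 849 -82.23961 [ 0.64434233 -0.06618753] [ 0.68014023 -0.32886929] 0.20533443859382638
foot 1768 (746.0, -144.5, 245.0, 363.1, 11.4)
```

Run:
```python
from h import *
c=np.load("cap_scene.npz"); c={k:c[k] for k in c}
crop(c,190,190,390,400,4-1,"sc_r.png")
c=np.load("cap_side.npz"); c={k:c[k] for k in c}
crop(c,320,180,450,390,3,"si_r.png")
```

```text
(no output)
```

View pics/sc_r.png

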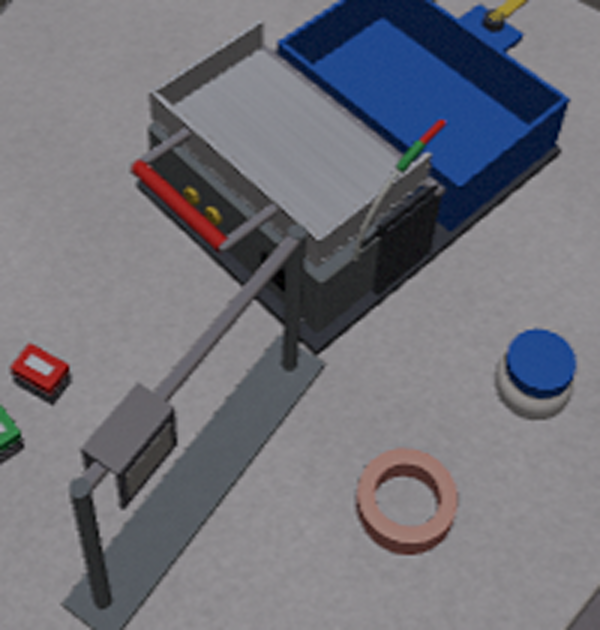

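View pics/si_r.png

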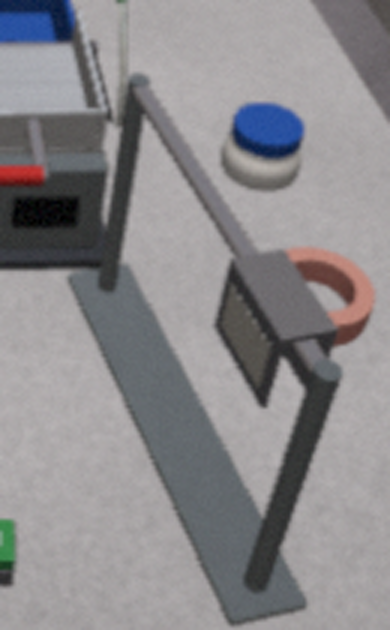

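Run:
```python
from h import *
def load(n):
    c=np.load("cap_"+n+".npz"); return {k:c[k] for k in c}
for n in ["scene","side"]:
    c=load(n); P=cloud(c); H=hsv(c)
    blue=cv2.inRange(H,np.array((105,150,50)),np.array((125,255,255)))>0
    reg=(P[...,0]>.38)&(P[...,0]<.72)&(P[...,1]>-.12)&(P[...,1]<.42)&(c["depth"]>0)
    # yaw via rim: +y rim top points
    for yaw in (-3.6,):
        a=np.radians(yaw); ex=np.array([np.cos(a),np.sin(a)]); ey=np.array([-ex[1],ex[0]])
        U=P[...,:2]@ex; V=P[...,:2]@ey
        m=reg&blue&(abs(P[...,2]-.085)<.004)
        u,v=U[m],V[m]
        print(n,"rim u",np.percentile(u,[0.5,2,98,99.5]).round(4),"v",np.percentile(v,[0.5,2,50,98,99.5]).round(4),len(u))
        # +y rim line slope
        far=v>np.percentile(v,98)-.012
        print("  slope far rim",np.degrees(np.polyfit(u[far],v[far],1)[0]))
        m=reg&~blue&(abs(P[...,2]-.115)<.004)&(H[...,2]>100)
        u,v=U[m],V[m]; print("  floor u",np.percentile(u,[1,2,98,99]).round(4),"v",np.percentile(v,[1,2,98,99]).round(4))
        m=reg&~blue&(abs(P[...,2]-.150)<.004)&(V<.03)
        u,v=U[m],V[m]; print("  wall u",np.percentile(u,[1,5,95,99]).round(4),"v hist",np.histogram(v,bins=np.arange(-.08,.03,.005)))
        red=(cv2.inRange(H,np.array((0,150,100)),np.array((4,255,255)))>0)&reg&(P[...,2]>.11)&(P[...,2]<.16)&(V<0)
        u,v,z=U[red],V[red],P[...,2][red]; print("  handle u",np.percentile(u,[1,99]).round(4),u.mean(),"v",np.percentile(v,[2,50,98]).round(4),"z",np.percentile(z,[2,50,98]).round(4), "slope",np.degrees(np.polyfit(u,v,1)[0]))
        yel=(cv2.inRange(H,np.array((17,120,90)),np.array((33,255,255)))>0)&reg&(U>.48)&(V>.3)
        print("  lever u",np.percentile(U[yel],[2,50,98]).round(4),"v",np.percentile(V[yel],[2,50,98]).round(4),"z",np.percentile(P[...,2][yel],[2,50,90,98]).round(4))
        top=yel&(P[...,2]>np.percentile(P[...,2][yel],98)-.006); print("  posttop",U[top].mean(),V[top].mean(), top.sum())
```

```text
scene rim u [0.4123 0.4132 0.6522 0.6526] v [0.1675 0.168  0.2443 0.3263 0.3268] 463
  slope far rim 0.02308134695774623
  floor u [0.4304 0.4324 0.6157 0.6177] v [0.0253 0.0264 0.136  0.1374]
  wall u [0.4258 0.4296 0.6399 0.6551] v hist (array([  0,   0,   0,   5,  48,  43,   1,   7,   8,   6,   0,   2,   0,
         0,   3,   1, 145,  35,  10,   6,   9]), array([-8.0000000e-02, -7.5000000e-02, -7.0000000e-02, -6.5000000e-02,
       -6.0000000e-02, -5.5000000e-02, -5.0000000e-02, -4.5000000e-02,
       -4.0000000e-02, -3.5000000e-02, -3.0000000e-02, -2.5000000e-02,
       -2.0000000e-02, -1.5000000e-02, -1.0000000e-02, -5.0000000e-03,
        6.9388939e-17,  5.0000000e-03,  1.0000000e-02,  1.5000000e-02,
        2.0000000e-02,  2.5000000e-02]))
  handle u [0.4791 0.5865] 0.5332032195891308 v [-0.0611 -0.0562 -0.0486] z [0.1424 0.1461 0.1503] slope 0.02333029031078757
  lever u [0.5252 0.5315 0.5378] v [0.3571 0.3877 0.4147] z [0.0801 0.0835 0.1183 0.1212]
  posttop 0.5304814025666313 0.4117764263368091 10
side rim u [0.4149 0.4155 0.6502 0.651 ] v [0.2093 0.2176 0.3224 0.3281 0.329
[... 244 characters left out ...]
,   7,   6, 215, 114,   9,   9,  10]), array([-8.0000000e-02, -7.5000000e-02, -7.0000000e-02, -6.5000000e-02,
       -6.0000000e-02, -5.5000000e-02, -5.0000000e-02, -4.5000000e-02,
       -4.0000000e-02, -3.5000000e-02, -3.0000000e-02, -2.5000000e-02,
       -2.0000000e-02, -1.5000000e-02, -1.0000000e-02, -5.0000000e-03,
        6.9388939e-17,  5.0000000e-03,  1.0000000e-02,  1.5000000e-02,
        2.0000000e-02,  2.5000000e-02]))
  handle u [0.4809 0.5865] 0.533695719754236 v [-0.0609 -0.0573 -0.0522] z [0.1415 0.1464 0.1496] slope -0.36363294990146583
  lever u [0.5258 0.5314 0.5377] v [0.3604 0.4053 0.4128] z [0.0827 0.0864 0.1163 0.1216]
  posttop 0.5310447958074669 0.40989360723851487 8
```

```bash
cat >> h.py <<'E'
YAW=np.radians(-3.6); EX=np.array([np.cos(YAW),np.sin(YAW)]); EY=np.array([-EX[1],EX[0]])
def uv(u,v,z): return np.r_[u*EX+v*EY,z]
def plan(targets,jawdeg=None):
    """targets: list of world xyz; jawdeg: wanted world angle of jaw axis (mod 180)"""
    s=manip.sense(); M=R.from_quat(s["tool_rot"]).as_matrix(); p=s["position"]
    print("t",round(s["clock"],2),"p",p.round(4),"jaw ang",np.degrees(np.arctan2(M[1,1],M[0,1])).round(2),"j6",s["joints"][5].round(3),"gap",round(s["finger_gap"],3),"F",s["contact_force"].round(1), "down",M[:,0].round(3))
    for t in targets: print("  lin",((M.T@(np.asarray(t)-p))/.04).round(3), "to",np.round(t,4))
    if jawdeg is not None:
        cur=np.degrees(np.arctan2(M[1,1],M[0,1])); d=(jawdeg-cur+90)%180-90
        print("  roll",round(-d,2),"(or",round(-d+(180 if d>0 else -180),1),")")
E
python3 - <<'E'
from h import *
plan([uv(.5875,.39,.30),uv(.5875,.39,.055)],-3.6)
E
```

```text
t 0.35 p [ 0.1448 -0.6079  0.2144] jaw ang -76.6 j6 -0.002 gap 0.999 F [ 0.1  0.4 -0.4] down [-0.  0. -1.]
  lin [ -2.133 -20.653 -16.897] to [0.6108 0.3523 0.3   ]
  lin [  3.992 -20.651 -16.897] to [0.6108 0.3523 0.055 ]
  roll -73.0 (or 107.0 )
```

>>> jog_arm:
  jaw: [255,255,255,255,255,255,255,255,255,255]
  linear:
    - [-2.13,0,0]
    - [-2.13,-20.65,-16.9]
    - [-2.13,-20.65,-16.9]
    - [-2.13,-20.65,-16.9]
    - [-2.13,-20.65,-16.9]
    - [-2.13,-20.65,-16.9]
    - [-2.13,-20.65,-16.9]
    - [-2.13,-20.65,-16.9]
    - [-2.13,-20.65,-16.9]
    - [-2.13,-20.65,-16.9]
  roll: [0,-73,-73,-73,-73,-73,-73,-73,-73,-73]
  squeeze: 20

```text
clock: 1.6
position: [0.3911, -0.1002, 0.2895]
tool_rot: [0.516, 0.484, -0.515, 0.484]
contact_force: [1.9, -0.4, 0.2]
finger_gap: 0.009
```

Run:
```python
from h import *
plan([uv(.5875,.39,.30),uv(.5875,.39,.055)],-3.6)
```

```text
t 1.6 p [ 0.3911 -0.1002  0.2895] jaw ang -3.61 j6 -0.192 gap 0.009 F [ 1.9 -0.4  0.2] down [ 0.001 -0.    -1.   ]
  lin [ -0.259   4.771 -11.638] to [0.6108 0.3523 0.3   ]
  lin [  5.866   4.763 -11.64 ] to [0.6108 0.3523 0.055 ]
  roll -0.01 (or 180.0 )
```

>>> jog_arm:
  jaw: [255,255,255,255,255,255,255,255,255,255]
  linear:
    - [-0.2,4.7,-11.6]
    - [-0.2,4.7,-11.6]
    - [-0.2,4.7,-11.6]
    - [-0.2,4.7,-11.6]
    - [-0.2,4.7,-11.6]
    - [-0.2,4.7,-11.6]
    - [-0.2,4.7,-11.6]
    - [-0.2,4.7,-11.6]
    - [-0.2,4.7,-11.6]
    - [-0.2,4.7,-11.6]
  roll: [0,0,0,0,0,0,0,0,0,0]

```text
clock: 2.85
position: [0.6068, 0.3488, 0.2964]
tool_rot: [-0.515, -0.484, 0.516, -0.484]
contact_force: [-0.2, -0.1, -0.7]
finger_gap: 0.009
```

Run:
```python
from h import *
plan([uv(.5875,.375,.30),uv(.5875,.375,.055),uv(.5875,.2725,.055)],-3.6)
for n in ["scene","side","wrist"]:
    c=manip.capture(n); cv2.imwrite(f"pics/{n}1.png",c["color"][:,:,::-1])
    if n=="wrist": continue
    for ce,s,p in blobs(c,(45,100,60),(80,255,255)): print(n,ce.round(),s[4],np.median(p,0).round(3) if len(p) else None)
```

```text
t 2.85 p [0.6068 0.3488 0.2964] jaw ang -3.57 j6 0.582 gap 0.009 F [-0.2 -0.1 -0.7] down [-0.001 -0.001 -1.   ]
  lin [-0.089  0.095  0.281] to [0.6099 0.3374 0.3   ]
  lin [6.036 0.101 0.275] to [0.6099 0.3374 0.055 ]
  lin [6.039 0.099 2.837] to [0.6035 0.2351 0.055 ]
  roll 0.03 (or -180.0 )
scene [326. 241.] 35 [0.661 0.04  0.21 ]
scene [ 59. 294.] 5808 [ 0.178 -0.457  0.002]
scene [163. 308.] 113 [ 0.425 -0.297  0.03 ]
scene [187. 331.] 129 [ 0.52  -0.295  0.03 ]
side [360. 174.] 29 [0.661 0.04  0.209]
side [313. 361.] 250 [ 0.517 -0.299  0.031]
side [260. 366.] 254 [ 0.422 -0.3    0.031]
side [521. 373.] 20 [ 0.799 -0.411  0.151]
side [132. 416.] 895 [ 0.212 -0.356  0.003]
```

View pics/wrist1.png

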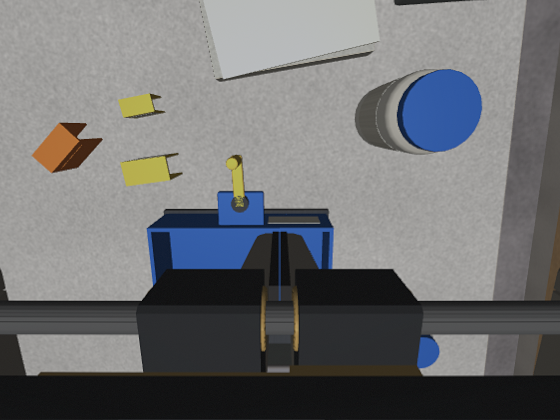

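View pics/scene1.png

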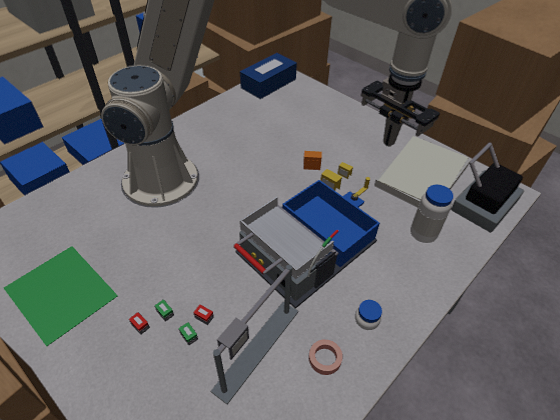

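View pics/side1.png

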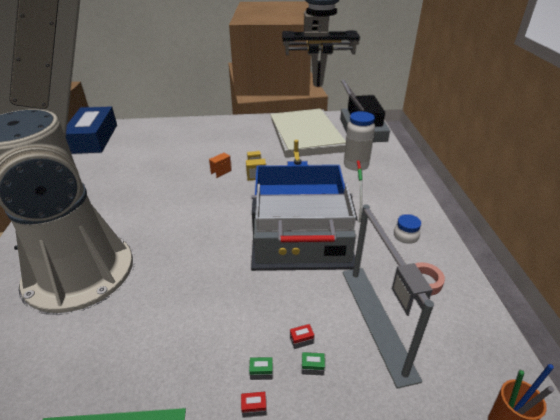

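>>> jog_arm:
  jaw: [255,255,255,255,255,255]
  linear:
    - [1.5,0.1,0.28]
    - [3.0,0.1,0.28]
    - [4.5,0.1,0.28]
    - [6.03,0.1,0.28]
    - [6.03,0.1,0.28]
    - [6.03,0.1,0.28]
  roll: [0,0,0,0,0,0]

```text
clock: 3.75
position: [0.6119, 0.3379, 0.0585]
tool_rot: [0.517, 0.484, -0.515, 0.484]
contact_force: [1.2, 0.2, -0.1]
finger_gap: 0.003
```

Run:
```python
from h import *
plan([uv(.5875,.2725+.010,.055),uv(.5875,.2725,.055)],-3.6)
c=manip.capture("wrist"); cv2.imwrite("pics/w2.png",c["color"][:,:,::-1])
```

```text
t 3.75 p [0.6119 0.3379 0.0585] jaw ang -3.64 j6 0.566 gap 0.003 F [ 1.2  0.2 -0.1] down [ 0.002  0.001 -1.   ]
  lin [ 0.085 -0.048  2.329] to [0.6041 0.2451 0.055 ]
  lin [ 0.085 -0.048  2.579] to [0.6035 0.2351 0.055 ]
  roll -0.04 (or 180.0 )
```

View pics/w2.png

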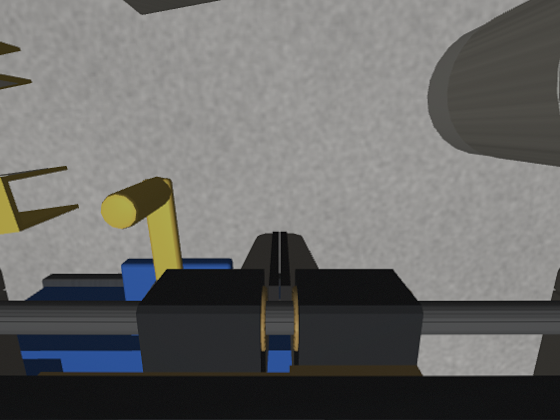

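>>> jog_arm:
  jaw: [255,255,255,255,255,255,255,255,255]
  linear:
    - [0,-0.05,0.4]
    - [0,-0.05,0.7]
    - [0,-0.05,0.9]
    - [0,-0.05,1.1]
    - [0,-0.05,1.3]
    - [0,-0.05,1.55]
    - [0,-0.05,1.8]
    - [0,-0.05,2.05]
    - [0,-0.05,2.2]
  roll: [0,0,0,0,0,0,0,0,0]

```text
clock: 4.92
position: [0.6031, 0.2492, 0.0558]
tool_rot: [-0.516, -0.484, 0.516, -0.484]
contact_force: [1.2, 2.9, 0.9]
finger_gap: 0.006
```

>>> jog_arm:
  jaw: [255,255,255,255]
  linear:
    - [0,0,0.05]
    - [0,0,0.1]
    - [0,0,0.15]
    - [0,0,0.15]
  roll: [0,0,0,0]

```text
clock: 5.42
position: [0.6029, 0.2467, 0.0558]
tool_rot: [0.517, 0.485, -0.514, 0.483]
contact_force: [1.2, 14.3, -2.9]
finger_gap: 0.004
```

>>> jog_arm:
  jaw: [255,255,255]
  linear:
    - [0,0,0.05]
    - [0,0,0.08]
    - [0,0,0.08]
  roll: [0,0,0]

```text
clock: 5.8
position: [0.6029, 0.2465, 0.0559]
tool_rot: [0.518, 0.485, -0.513, 0.482]
contact_force: [0.2, 27.7, -7.3]
finger_gap: 0.005
```

Run:
```python
from h import *
plan([uv(.5875,.36,.055),uv(.532,.3585,.093)],-3.6)
c=manip.capture("wrist"); cv2.imwrite("pics/w3.png",c["color"][:,:,::-1])
for n in ["scene","side"]:
    c=manip.capture(n);P=cloud(c);H=hsv(c)
    reg=(P[...,0]>.38)&(P[...,0]<.72)&(P[...,1]>-.12)&(P[...,1]<.42)&(c["depth"]>0)
    U=P[...,:2]@EX; V=P[...,:2]@EY
    blue=cv2.inRange(H,np.array((105,150,50)),np.array((125,255,255)))>0
    m=reg&blue&(abs(P[...,2]-.085)<.004); print("rim v",np.percentile(V[m],[98,99.5]))
    yel=(cv2.inRange(H,np.array((17,120,90)),np.array((33,255,255)))>0)&reg&(U>.48)&(V>.25)
    if yel.sum():
        z=P[...,2][yel]; print("lever",len(z),U[yel].min(),U[yel].max(),V[yel].max(),np.percentile(z,98)); top=yel&(P[...,2]>.112)&(P[...,2]<.126); print(U[top].mean(),V[top].mean(),top.sum())
```

```text
t 5.8 p [0.6029 0.2465 0.0559] jaw ang -3.67 j6 0.441 gap 0.005 F [ 0.2 27.7 -7.3] down [ 0.002  0.008 -1.   ]
  lin [ 0.038  0.029 -1.902] to [0.6089 0.3224 0.055 ]
  lin [-0.915 -1.357 -1.871] to [0.5535 0.3244 0.093 ]
  roll -0.07 (or 179.9 )
rim v [0.27338246 0.27470505]
lever 10 0.4889144189645338 0.6161183959569678 0.307244859756993 0.18835353387736706
nan nan 0
rim v [0.27402741 0.27509888]
lever 57 0.5213347869969555 0.539130561962596 0.3650782443030899 0.17140528322879112
0.5306601208391362 0.35701140265064013 18<stdin>:12: RuntimeWarning: Mean of empty slice.
  ret = ret.dtype.type(ret / rcount)
```

>>> jog_arm:
  jaw: [255,255,255,255,100,100,100,100,100]
  linear:
    - [0,0,-0.5]
    - [0,0,-1.5]
    - [-1.5,0,-1.9]
    - [-3.0,0,-1.9]
    - [-3.6,-0.6,-1.9]
    - [-3.6,-1.4,-1.9]
    - [-3.6,-1.4,-1.9]
    - [-3.6,-1.4,-1.9]
    - [-3.6,-1.4,-1.9]
  roll: [0,0,0,0,0,0,0,0,0]
  squeeze: 12

```text
clock: 7.08
position: [0.5519, 0.32, 0.1993]
tool_rot: [-0.515, -0.484, 0.516, -0.484]
contact_force: [-0.8, -0.1, -0.1]
finger_gap: 0.53
```

Run:
```python
from h import *
plan([uv(.5305,.3585,.2),uv(.5305,.3585,.093)],-3.6)
c=manip.capture("wrist"); cv2.imwrite("pics/w4.png",c["color"][:,:,::-1])
for n in ["scene","side"]:
    c=manip.capture(n);P=cloud(c);H=hsv(c)
    reg=(P[...,0]>.38)&(P[...,0]<.72)&(P[...,1]>-.12)&(P[...,1]<.42)&(c["depth"]>0)
    U=P[...,:2]@EX; V=P[...,:2]@EY
    yel=(cv2.inRange(H,np.array((17,120,90)),np.array((33,255,255)))>0)&reg&(U>.48)&(V>.25)
    top=yel&(P[...,2]>.112)&(P[...,2]<.126); print(U[top].mean(),V[top].mean(),top.sum())
```

```text
t 7.08 p [0.5519 0.32   0.1993] jaw ang -3.62 j6 0.587 gap 0.53 F [-0.8 -0.1 -0.1] down [-0.    -0.001 -1.   ]
  lin [-0.017 -0.006 -0.113] to [0.552  0.3245 0.2   ]
  lin [ 2.658 -0.005 -0.114] to [0.552  0.3245 0.093 ]
  roll -0.02 (or 180.0 )
0.529769461126235 0.35737138059987733 12
0.5306727649966305 0.35696105622711755 14
```

View pics/w4.png

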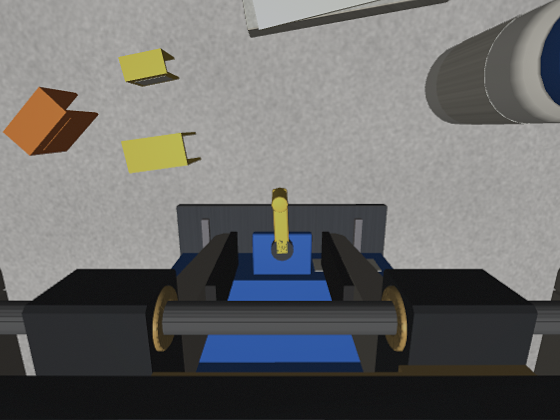

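>>> jog_arm:
  jaw: [100,100,100,100,255,255,255,255]
  linear:
    - [1.2,0,-0.1]
    - [2.2,0,-0.1]
    - [2.66,0,-0.1]
    - [2.66,0,-0.1]
    - [2.66,0,-0.1]
    - [2.66,0,-0.1]
    - [2.66,0,-0.1]
    - [2.66,0,-0.1]
  roll: [0,0,0,0,0,0,0,0]
  squeeze: 12

```text
clock: 8.22
position: [0.5518, 0.3243, 0.094]
tool_rot: [0.516, 0.484, -0.515, 0.484]
contact_force: [0.5, 0.4, -0.1]
finger_gap: 0.194
```

Run:
```python
from h import *
s=manip.sense(); p=s["position"]; print(p[:2]@EX,p[:2]@EY)
c0=np.array([.5325,.305])
T=[]
for a in (15,30,45,60,75,90,94):
    a=np.radians(a); q=c0+.055*np.array([-np.sin(a),np.cos(a)]); T.append(uv(q[0],q[1],p[2]))
plan(T,-3.6)
```

```text
0.5303246955639082 0.35833492284840057
t 8.22 p [0.5518 0.3243 0.094 ] jaw ang -3.6 j6 0.592 gap 0.194 F [ 0.5  0.4 -0.1] down [ 0.001  0.    -1.   ]
  lin [-0.    -0.301  0.005] to [0.5397 0.3249 0.094 ]
  lin [-0.    -0.633  0.143] to [0.5261 0.3202 0.094 ]
  lin [-0.001 -0.918  0.361] to [0.5142 0.3122 0.094 ]
  lin [-1.000e-03 -1.136e+00  6.460e-01] to [0.5048 0.3014 0.094 ]
  lin [-1.000e-03 -1.274e+00  9.780e-01] to [0.4985 0.2885 0.094 ]
  lin [-1.000e-03 -1.321e+00  1.333e+00] to [0.4957 0.2744 0.094 ]
  lin [-0.002 -1.317  1.429] to [0.4956 0.2706 0.094 ]
  roll -0.0 (or 180.0 )
```

>>> jog_arm:
  jaw: [255,255,255,255,255,255,255,255,255,255]
  linear:
    - [0,0,0]
    - [0,0,0]
    - [0,-0.15,0]
    - [0,-0.3,0.01]
    - [0,-0.47,0.06]
    - [0,-0.63,0.14]
    - [0,-0.78,0.24]
    - [0,-0.92,0.36]
    - [0,-1.04,0.5]
    - [0,-1.14,0.65]
  roll: [0,0,0,0,0,0,0,0,0,0]

```text
clock: 9.48
position: [0.5043, 0.3008, 0.0936]
tool_rot: [0.516, 0.484, -0.515, 0.484]
contact_force: [3.4, 2.1, 3.4]
finger_gap: 0.148
```

>>> jog_arm:
  jaw: [255,255,255,255,255]
  linear:
    - [0,-0.08,0.16]
    - [0,-0.13,0.32]
    - [0,-0.17,0.5]
    - [0,-0.18,0.7]
    - [0,-0.18,0.7]
  roll: [0,0,0,0,0]

```text
clock: 10.1
position: [0.4963, 0.2746, 0.0937]
tool_rot: [0.517, 0.484, -0.515, 0.483]
contact_force: [5.3, 8.3, -0.1]
finger_gap: 0.148
```

Run:
```python
from h import *
s=manip.sense(); p=s["position"]; print(p[:2]@EX,p[:2]@EY); plan([])
c=manip.capture("wrist"); cv2.imwrite("pics/w5.png",c["color"][:,:,::-1])
```

```text
0.47809482299013245 0.3052524824479898
t 10.1 p [0.4963 0.2746 0.0937] jaw ang -3.68 j6 0.564 gap 0.148 F [ 5.3  8.3 -0.1] down [ 0.002  0.003 -1.   ]
```

View pics/w5.png

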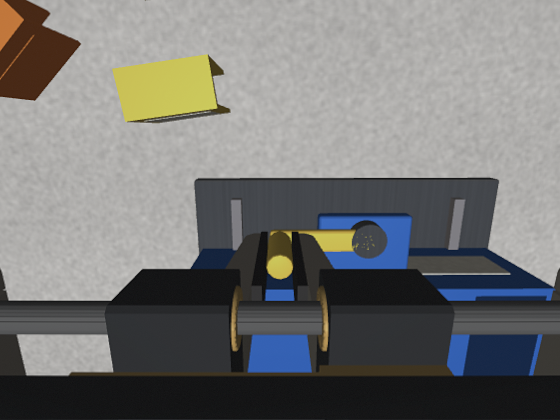

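>>> jog_arm:
  jaw: [255,255,255,110,110,110,110,110,110,110]
  linear:
    - [0,0.05,0.08]
    - [0,0.1,0.1]
    - [0,0.1,0.1]
    - [0,0.1,0.1]
    - [0,0.1,0.1]
    - [-1.0,0.05,0]
    - [-2.0,0.05,0]
    - [-3.5,0,0]
    - [-5.0,0,0]
    - [-5.0,0,0]
  roll: [0,0,0,0,0,0,0,0,0,0]

```text
clock: 11.4
position: [0.4974, 0.2742, 0.2981]
tool_rot: [0.518, 0.483, -0.513, 0.485]
contact_force: [0.4, -0.6, -0.9]
finger_gap: 0.568
```

Run:
```python
from h import *
plan([])
c=manip.capture("wrist"); cv2.imwrite("pics/w6.png",c["color"][:,:,::-1])
y=[b for b in blobs(c,(17,120,90),(33,255,255))]
P=cloud(c);H=hsv(c);U=P[...,:2]@EX; V=P[...,:2]@EY
yel=(cv2.inRange(H,np.array((17,120,90)),np.array((33,255,255)))>0)&(V<.33)&(U>.45)
arm=yel&(P[...,2]>.07)&(P[...,2]<.09)
print("arm slope",np.degrees(np.polyfit(U[arm],V[arm],1)[0]),arm.sum(),U[arm].min(),U[arm].max(),V[arm].mean())
top=yel&(P[...,2]>.112)&(P[...,2]<.126);print(U[top].mean(),V[top].mean())
# plan cart pictures
for n in ["scene","side"]:
    c=manip.capture(n)
    for ce,s,p in blobs(c,(45,100,60),(80,255,255)):
        if len(p) and s[4]>80 and s[4]<500: print(n,ce.round(),np.median(p,0).round(4),rect(p[p[:,2]>.027]))
```

```text
t 11.4 p [0.4974 0.2742 0.2981] jaw ang -3.63 j6 0.565 gap 0.568 F [ 0.4 -0.6 -0.9] down [ 0.006  0.003 -1.   ]
arm slope -2.59066932457105 349 0.4725599211467954 0.5324636503686743 0.30713987494407374
0.4781187077213731 0.3065742586668643
scene [163. 308.] [ 0.4249 -0.2969  0.0298] (422.2, -295.0, 27.3, 42.0, 85.7)
scene [187. 331.] [ 0.5187 -0.2951  0.0299] (517.4, -293.1, 27.0, 41.4, 82.7)
side [312. 361.] [ 0.5166 -0.2983  0.0305] (518.6, -292.5, 27.8, 40.1, 82.9)
side [260. 366.] [ 0.4226 -0.3003  0.0307] (422.9, -294.5, 27.2, 39.0, 85.4)
```

View pics/w6.png

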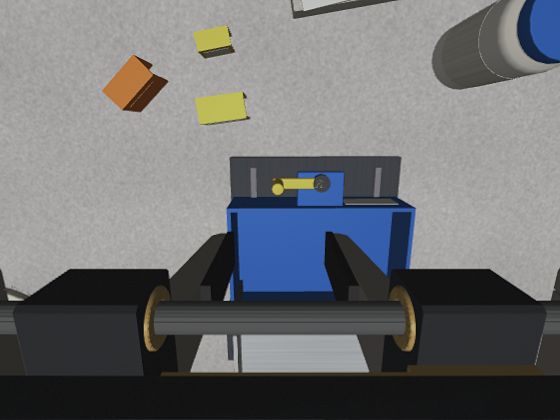

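Run:
```python
from h import *
c=manip.capture("wrist"); crop(c,220,150,420,220,4-1,"w6c.png")
P=cloud(c);H=hsv(c);U=P[...,:2]@EX; V=P[...,:2]@EY
yel=(cv2.inRange(H,np.array((17,120,90)),np.array((33,255,255)))>0)&(V<.33)&(U>.45)
print(np.histogram(P[...,2][yel],bins=np.arange(.07,.13,.004)))
for lo,hi in [(.49,.50),(.50,.51),(.51,.52),(.52,.53)]:
    m=yel&(U>lo)&(U<hi); print(lo,V[m].min(),V[m].max(),V[m].mean(),P[...,2][m].mean())
# bin rim far edge slope in this view
blue=(cv2.inRange(H,np.array((105,120,30)),np.array((125,255,255)))>0)&(abs(P[...,2]-.085)<.003)&(V>.25)&(V<.29)
print("rim slope",np.degrees(np.polyfit(U[blue],V[blue],1)[0]),blue.sum())
dark=(H[...,1]<60)&(H[...,2]<90)&(abs(U-.5325)<.02)&(abs(V-.305)<.02)&(P[...,2]>.07)
print("pivot",U[dark].mean(),V[dark].mean(),P[...,2][dark].mean(),dark.sum(),np.percentile(U[dark],[2,98]),np.percentile(V[dark],[2,98]))
```

```text
(array([  0,   0,  49, 373,   3,   1,   1,   0,   1,   1,   1,  17, 100,
         0]), array([0.07 , 0.074, 0.078, 0.082, 0.086, 0.09 , 0.094, 0.098, 0.102,
       0.106, 0.11 , 0.114, 0.118, 0.122, 0.126]))
0.49 0.29998125835097394 0.31281729766666766 0.3065596266477673 0.08304159001159085
0.5 0.3001863167040135 0.32982282664643847 0.31840086334797735 0.276363291624709
0.51 0.30135002205312583 0.3126809749922813 0.3071472073486766 0.08304161484020356
0.52 0.3014769122563531 0.3125561889478311 0.3064306099652997 0.08324341523387187
rim slope -0.04454404076160373 1061
pivot 0.5209266205635082 0.31941177842492546 0.36049949238423656 1892 [0.51270335 0.53925386] [0.30163478 0.32491143]
```

View pics/w6c.png

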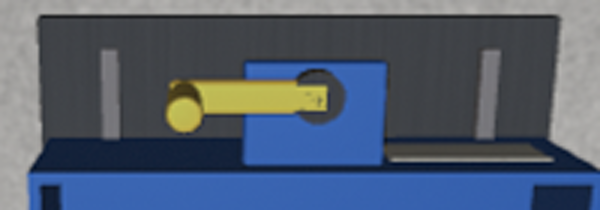

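Run:
```python
from h import *
plan([[.4225,-.2948,.15]],-4.4)
```

```text
t 11.6 p [0.4945 0.2728 0.2915] jaw ang -3.62 j6 0.565 gap 0.567 F [-0.4 -0.2 -0.5] down [-0.003 -0.002 -1.   ]
  lin [ 3.568 -0.889 14.269] to [ 0.4225 -0.2948  0.15  ]
  roll 0.78 (or -179.2 )
```

>>> jog_arm:
  jaw: [70,70,70,70,70,70,70,70,70,70]
  linear:
    - [0,-0.1,1.5]
    - [0,-0.2,3]
    - [0,-0.3,4.5]
    - [0,-0.4,6]
    - [0,-0.5,7.5]
    - [0.5,-0.6,9]
    - [1,-0.7,10.5]
    - [2,-0.8,12]
    - [3,-0.9,13.5]
    - [3.5,-0.9,14.3]
  roll: [0.8,0.8,0.8,0.8,0.8,0.8,0.8,0.8,0.8,0.8]

```text
clock: 12.85
position: [0.4217, -0.2959, 0.1505]
tool_rot: [-0.519, -0.481, 0.519, -0.479]
contact_force: [1.2, 0.0, -0.0]
finger_gap: 0.724
```

>>> jog_arm:
  jaw: [70,70,70,70]
  linear:
    - [0,0,0]
    - [0,0,0]
    - [0,0,0]
    - [0,0,0]
  roll: [0,0,0,0]

```text
clock: 13.35
position: [0.4241, -0.2942, 0.1541]
tool_rot: [0.519, 0.48, -0.518, 0.481]
contact_force: [0.4, -0.7, -0.5]
finger_gap: 0.728
```

Run:
```python
from h import *
plan([[.4225,-.2948,.08],[.4225,-.2948,.004]],-4.4)
for n in ["scene","side"]:
    c=manip.capture(n)
    for ce,s,p in blobs(c,(45,100,60),(80,255,255)):
        if len(p) and s[4]>40 and s[4]<500: print(n,ce.round(),np.median(p,0).round(4),rect(p[p[:,2]>.027]))
c=manip.capture("wrist"); cv2.imwrite("pics/w7.png",c["color"][:,:,::-1])
```

```text
t 13.35 p [ 0.4241 -0.2942  0.1541] jaw ang -4.32 j6 -0.534 gap 0.728 F [ 0.4 -0.7 -0.5] down [ 0.001 -0.001 -1.   ]
  lin [ 1.853 -0.041  0.017] to [ 0.4225 -0.2948  0.08  ]
  lin [ 3.753 -0.043  0.016] to [ 0.4225 -0.2948  0.004 ]
  roll 0.08 (or -179.9 )
scene [163. 308.] [ 0.4236 -0.2978  0.0301] (422.3, -295.4, 26.8, 42.1, 86.0)
scene [187. 331.] [ 0.5187 -0.2943  0.0296] (517.8, -292.7, 26.8, 40.2, 82.0)
side [313. 361.] [ 0.5171 -0.2989  0.0305] (517.9, -291.6, 27.9, 38.5, 82.7)
side [261. 366.] [ 0.4233 -0.3008  0.0305] (422.9, -294.6, 27.5, 38.4, 86.7)
side [517. 387.] [ 0.8036 -0.4153  0.117 ] (804.4, -415.4, 5.4, 19.0, 58.3)
```

View pics/w7.png

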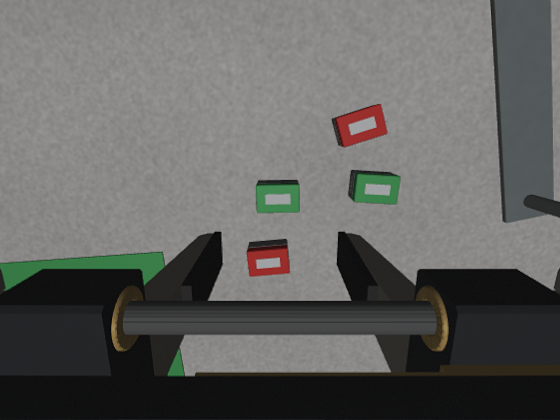

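>>> jog_arm:
  jaw: [80,80,80,80,80,255,255,255,255,255]
  linear:
    - [1.2,-0.02,0.02]
    - [2.4,-0.02,0.02]
    - [3.2,-0.02,0.02]
    - [3.7,-0.02,0.02]
    - [3.7,-0.02,0.02]
    - [3.7,-0.02,0.02]
    - [3.7,-0.02,0.02]
    - [3.7,-0.02,0.02]
    - [3.7,-0.02,0.02]
    - [3.7,-0.02,0.02]
  roll: [0,0,0,0,0,0,0,0,0,0]
  squeeze: 30

```text
clock: 14.75
position: [0.4234, -0.2961, 0.0065]
tool_rot: [0.519, 0.48, -0.519, 0.481]
contact_force: [-0.9, 1.2, 6.4]
finger_gap: 0.449
```

>>> jog_arm:
  jaw: [255,255,255,255,255,255]
  linear:
    - [0,0,0]
    - [-0.5,0,0]
    - [-2,0,0]
    - [-3.5,0,0]
    - [-5,0,0]
    - [-5,0,0]
  roll: [0,0,0,0,0,0]

```text
clock: 15.5
position: [0.4251, -0.2974, 0.2105]
tool_rot: [0.52, 0.477, -0.518, 0.484]
contact_force: [0.3, -0.6, -1.4]
finger_gap: 0.453
```

Run:
```python
from h import *
plan([uv(.54,.095,.20),uv(.54,.095,.121)],-3.6)
c=manip.capture("wrist"); cv2.imwrite("pics/w8.png",c["color"][:,:,::-1])
```

```text
t 15.5 p [ 0.4251 -0.2974  0.2105] jaw ang -4.41 j6 -0.536 gap 0.453 F [ 0.3 -0.6 -1.4] down [ 0.008 -0.005 -1.   ]
  lin [ 0.238  2.294 -9.163] to [0.5449 0.0609 0.2   ]
  lin [ 2.212  2.278 -9.173] to [0.5449 0.0609 0.121 ]
  roll -0.81 (or 179.2 )
```

View pics/w8.png

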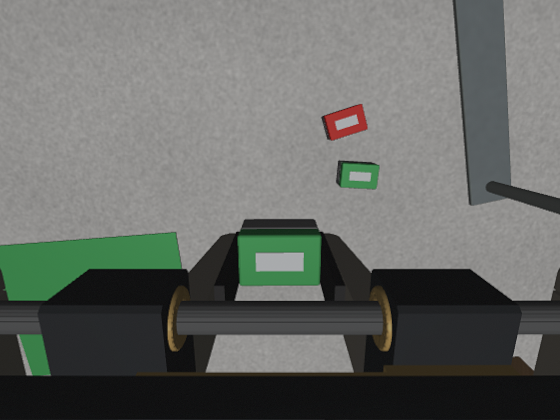

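>>> jog_arm:
  jaw: [255,255,255,255,255,255,255,255,255,255]
  linear:
    - [0,0.3,-1.2]
    - [0,0.6,-2.5]
    - [0,1,-4]
    - [0,1.3,-5.3]
    - [0,1.7,-6.8]
    - [0,2.1,-8.3]
    - [0,2.29,-9.17]
    - [0,2.29,-9.17]
    - [0,2.29,-9.17]
    - [0,2.29,-9.17]
  roll: [-0.8,-0.8,-0.8,-0.8,-0.8,-0.8,-0.8,-0.8,-0.8,-0.8]

```text
clock: 16.8
position: [0.5416, 0.0618, 0.2048]
tool_rot: [-0.515, -0.484, 0.516, -0.484]
contact_force: [0.4, -0.4, -0.8]
finger_gap: 0.456
```

Run:
```python
from h import *
plan([uv(.54,.095,.20),uv(.54,.095,.122)],-3.6)
c=manip.capture("wrist"); cv2.imwrite("pics/w9.png",c["color"][:,:,::-1])
```

```text
t 16.8 p [0.5416 0.0618 0.2048] jaw ang -3.68 j6 0.175 gap 0.456 F [ 0.4 -0.4 -0.8] down [-0.001 -0.    -1.   ]
  lin [0.121 0.084 0.017] to [0.5449 0.0609 0.2   ]
  lin [2.071 0.087 0.017] to [0.5449 0.0609 0.122 ]
  roll -0.08 (or 179.9 )
```

View pics/w9.png

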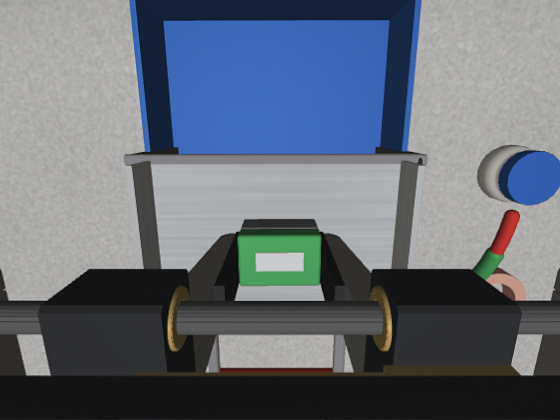

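>>> jog_arm:
  jaw: [255,255,255,255,255,95,95,95,95]
  linear:
    - [0.8,0,0]
    - [1.5,0,0]
    - [1.9,0,0]
    - [2.04,0,0]
    - [2.04,0,0]
    - [2.04,0,0]
    - [2.04,0,0]
    - [0.5,0,0]
    - [-0.5,0,0]
  roll: [0,0,0,0,0,0,0,0,0]

```text
clock: 17.98
position: [0.5429, 0.0631, 0.2281]
tool_rot: [0.516, 0.484, -0.515, 0.484]
contact_force: [0.8, -0.1, -0.1]
finger_gap: 0.621
```

Run:
```python
from h import *
plan([[.518,-.2923,.15]],-7.5)
c=manip.capture("wrist"); cv2.imwrite("pics/w10.png",c["color"][:,:,::-1])
for n in ["scene","side"]:
    c=manip.capture(n)
    for ce,s,p in blobs(c,(45,100,60),(80,255,255)):
        if len(p) and s[4]>40 and s[4]<500: print(n,ce.round(),np.median(p,0).round(4),rect(p[p[:,2]>.027]))
```

```text
t 17.98 p [0.5429 0.0631 0.2281] jaw ang -3.6 j6 0.176 gap 0.621 F [ 0.8 -0.1 -0.1] down [ 0.002  0.    -1.   ]
  lin [ 1.948 -0.067  8.907] to [ 0.518  -0.2923  0.15  ]
  roll 3.9 (or -176.1 )
scene [295. 228.] [0.5447 0.0595 0.1448] (542.9, 63.5, 28.1, 40.6, 85.7)
scene [187. 331.] [ 0.5189 -0.2948  0.0297] (517.6, -292.7, 27.1, 42.4, 82.1)
side [305. 196.] [0.5427 0.0538 0.1459] (542.8, 63.0, 29.3, 40.0, 84.0)
side [313. 361.] [ 0.5171 -0.299   0.0308] (517.7, -292.1, 28.2, 38.4, 81.5)
```

View pics/w10.png

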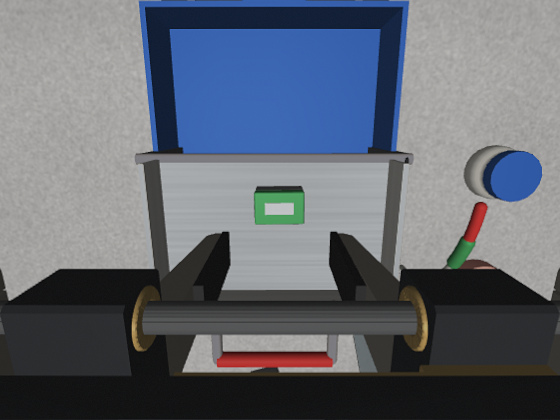

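>>> jog_arm:
  jaw: [80,80,80,80,80,80,80,80,80,80]
  linear:
    - [0,0,1.4]
    - [0,0,2.9]
    - [0,0,4.4]
    - [0.2,0,5.8]
    - [0.8,-0.07,7.2]
    - [1.9,-0.07,8.5]
    - [1.9,-0.07,8.9]
    - [1.9,-0.07,8.9]
    - [1.9,-0.07,8.9]
    - [1.9,-0.07,8.9]
  roll: [3.9,3.9,3.9,3.9,3.9,3.9,3.9,3.9,3.9,3.9]

```text
clock: 19.38
position: [0.5179, -0.291, 0.1505]
tool_rot: [0.532, 0.466, -0.531, 0.467]
contact_force: [-1.2, 0.4, 0.6]
finger_gap: 0.688
```

Run:
```python
from h import *
plan([[.518,-.2923,.005]],-7.8)
for n in ["scene","side"]:
    c=manip.capture(n)
    for ce,s,p in blobs(c,(45,100,60),(80,255,255)):
        if len(p) and s[4]>40 and s[4]<500: print(n,ce.round(),np.median(p,0).round(4),rect(p[p[:,2]>.027]))
c=manip.capture("wrist"); cv2.imwrite("pics/w11.png",c["color"][:,:,::-1])
```

```text
t 19.38 p [ 0.5179 -0.291   0.1505] jaw ang -7.41 j6 -0.385 gap 0.688 F [-1.2  0.4  0.6] down [ 0.001 -0.001 -1.   ]
  lin [3.639e+00 3.000e-03 3.000e-02] to [ 0.518  -0.2923  0.005 ]
  roll 0.39 (or -179.6 )
scene [295. 228.] [0.5453 0.0597 0.145 ] (542.6, 63.0, 28.0, 40.9, 89.6)
scene [187. 331.] [ 0.52   -0.2948  0.0299] (517.5, -293.1, 27.0, 41.9, 80.4)
side [313. 362.] [ 0.5172 -0.2988  0.0306] (517.7, -292.3, 27.3, 38.4, 81.3)
side [517. 387.] [ 0.804  -0.4151  0.1202] (805.0, -413.8, 6.0, 18.6, 60.2)
```

View pics/w11.png

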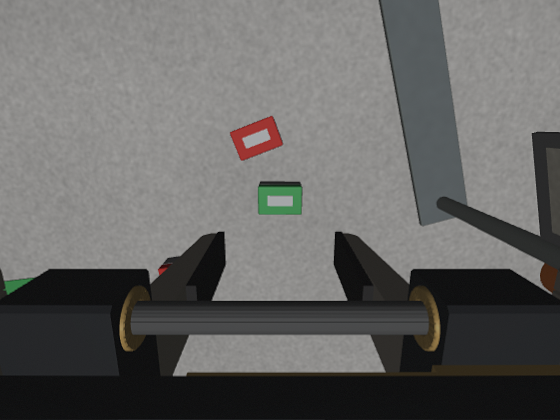

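>>> jog_arm:
  jaw: [80,80,80,80,80,255,255,255,255,255]
  linear:
    - [1.2,0,0.02]
    - [2.4,0,0.02]
    - [3.2,0,0.02]
    - [3.6,0,0.02]
    - [3.6,0,0.02]
    - [3.6,0,0.02]
    - [3.6,0,0.02]
    - [3.6,0,0.02]
    - [3.6,0,0.02]
    - [3.6,0,0.02]
  roll: [0,0,0,0,0,0,0,0,0,0]

```text
clock: 20.78
position: [0.5178, -0.2934, 0.0067]
tool_rot: [0.532, 0.466, -0.531, 0.467]
contact_force: [-0.5, 0.5, 7.4]
finger_gap: 0.451
```

>>> jog_arm:
  jaw: [255,255,255,255,255,255,255]
  linear:
    - [0,0,0]
    - [-0.5,0,0]
    - [-2,0,0]
    - [-3.5,0,0]
    - [-5,0,0]
    - [-5.3,0,0]
    - [-5.3,0,0]
  roll: [0,0,0,0,0,0,0]

```text
clock: 21.65
position: [0.517, -0.293, 0.2185]
tool_rot: [0.532, 0.466, -0.531, 0.467]
contact_force: [0.2, -0.7, -1.6]
finger_gap: 0.455
```

Run:
```python
from h import *
plan([uv(.49,.04,.215),uv(.49,.04,.122)],-3.6)
c=manip.capture("wrist"); cv2.imwrite("pics/w12.png",c["color"][:,:,::-1])
```

```text
t 21.65 p [ 0.517  -0.293   0.2185] jaw ang -7.51 j6 -0.387 gap 0.455 F [ 0.2 -0.7 -1.6] down [ 0.002 -0.001 -1.   ]
  lin [ 0.08  -1.619 -7.406] to [0.4915 0.0092 0.215 ]
  lin [ 2.405 -1.622 -7.407] to [0.4915 0.0092 0.122 ]
  roll -3.91 (or 176.1 )
```

View pics/w12.png

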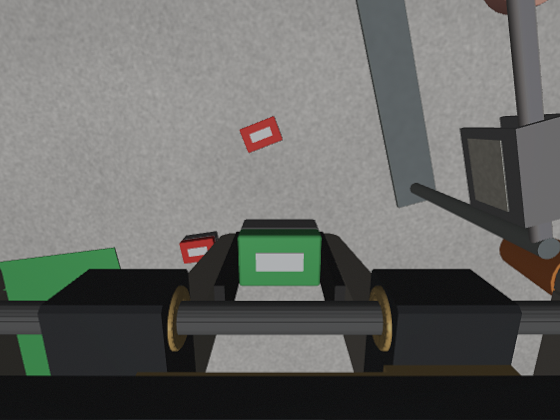

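>>> jog_arm:
  jaw: [255,255,255,255,255,255,255,255,255,255]
  linear:
    - [0,-0.3,-1.3]
    - [0,-0.6,-2.8]
    - [0,-0.9,-4.3]
    - [0,-1.3,-5.8]
    - [0,-1.6,-7.2]
    - [0,-1.62,-7.4]
    - [0,-1.62,-7.4]
    - [0,-1.62,-7.4]
    - [0.8,-1.62,-7.4]
    - [0.8,-1.62,-7.4]
  roll: [-3.9,-3.9,-3.9,-3.9,-3.9,-3.9,-3.9,-3.9,-3.9,-3.9]

```text
clock: 22.95
position: [0.4898, 0.0077, 0.1836]
tool_rot: [-0.515, -0.485, 0.517, -0.483]
contact_force: [0.1, 0.1, -1.2]
finger_gap: 0.454
```

Run:
```python
from h import *
plan([uv(.49,.04,.122)],-3.6)
```

```text
t 22.95 p [0.4898 0.0077 0.1836] jaw ang -3.71 j6 0.078 gap 0.454 F [ 0.1  0.1 -1.2] down [-0.004 -0.    -1.   ]
  lin [ 1.54   0.049 -0.04 ] to [0.4915 0.0092 0.122 ]
  roll -0.11 (or 179.9 )
```

>>> jog_arm:
  jaw: [255,255,255,255,100,100,100,100,100,100]
  linear:
    - [0.8,0.05,-0.02]
    - [1.3,0.05,-0.02]
    - [1.53,0.05,-0.02]
    - [1.53,0.05,-0.02]
    - [1.53,0.05,-0.02]
    - [1.53,0.05,-0.02]
    - [0.8,0.05,-0.02]
    - [-0.5,0.05,-0.02]
    - [-1.5,0.05,-0.02]
    - [-1.5,0.05,-0.02]
  roll: [0,0,0,0,0,0,0,0,0,0]

```text
clock: 24.2
position: [0.4955, 0.0097, 0.2491]
tool_rot: [0.517, 0.482, -0.514, 0.486]
contact_force: [0.5, 0.0, 0.2]
finger_gap: 0.61
```

Run:
```python
from h import *
plan([uv(.5325,-.054,.24),uv(.5325,-.054,.125)],86.4)
c=manip.capture("wrist"); cv2.imwrite("pics/w13.png",c["color"][:,:,::-1])
for n in ["scene","side"]:
    c=manip.capture(n)
    cv2.imwrite(f"pics/{n}13.png",c["color"][:,:,::-1])
    for ce,s,p in blobs(c,(45,100,60),(80,255,255)):
        if len(p) and s[4]>20 and s[4]<500: print(n,ce.round(),np.median(p,0).round(4),rect(p[p[:,2]>.027]))
```

```text
t 24.2 p [0.4955 0.0097 0.2491] jaw ang -3.6 j6 0.079 gap 0.61 F [0.5 0.  0.2] down [ 0.007  0.    -1.   ]
  lin [0.234 0.962 2.371] to [ 0.5281 -0.0873  0.24  ]
  lin [3.109 0.942 2.372] to [ 0.5281 -0.0873  0.125 ]
  roll -90.0 (or 90.0 )
scene [295. 228.] [0.5449 0.06   0.1455] (542.3, 62.2, 28.2, 42.7, 85.8)
scene [267. 229.] [0.4943 0.0055 0.1451] (493.3, 9.1, 29.1, 40.7, 85.9)
scene [326. 241.] [0.6615 0.0396 0.2089] (661.5, 41.8, 25.5, 6.8, 89.0)
side [360. 174.] [0.661  0.0384 0.2104] (661.0, 41.9, 22.3, 5.2, 89.1)
side [305. 196.] [0.5425 0.0535 0.1458] (543.4, 62.8, 29.6, 40.6, 87.8)
side [286. 211.] [4.936e-01 1.000e-04 1.459e-01] (493.8, 8.5, 27.3, 38.3, 86.2)
side [521. 373.] [ 0.7988 -0.4119  0.1511] (799.6, -411.3, 5.1, 5.3, 11.5)
```

View pics/w13.png

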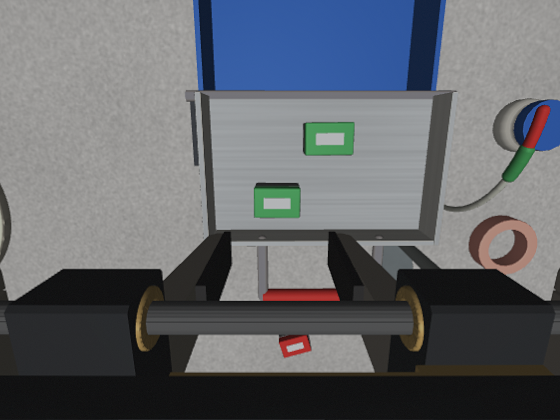

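View pics/scene13.png

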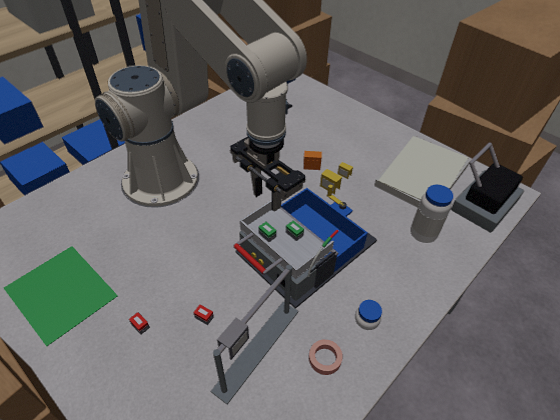

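>>> jog_arm:
  jaw: [140,140,140,140,140,140,140,140,140,140]
  linear:
    - [0,0.3,0.8]
    - [0,0.9,1.6]
    - [0,0.96,2.37]
    - [0,0.96,2.37]
    - [0,0.96,2.37]
    - [0,0.96,2.37]
    - [0,0.96,2.37]
    - [0,0.96,2.37]
    - [0,0.96,2.37]
    - [0,0.96,2.37]
  roll: [-10,-20,-30,-40,-50,-60,-70,-80,-90,-90]

```text
clock: 25.6
position: [0.525, -0.0873, 0.244]
tool_rot: [0.023, 0.708, -0.023, 0.706]
contact_force: [0.3, 0.4, -0.0]
finger_gap: 0.449
```

Run:
```python
from h import *
plan([uv(.5325,-.054,.24),uv(.5325,-.054,.121)],86.4)
c=manip.capture("wrist"); cv2.imwrite("pics/w14.png",c["color"][:,:,::-1])
P=cloud(c);H=hsv(c); U=P[...,:2]@EX; V=P[...,:2]@EY
for lo,hi in (((0,150,60),(4,255,255)),((175,150,60),(180,255,255))):
    r=(cv2.inRange(H,np.array(lo),np.array(hi))>0)&(P[...,2]>.12)&(P[...,2]<.16)
    if r.sum()>10:
        t=r&(P[...,2]>np.percentile(P[...,2][r],80)); print(r.sum(),"u",np.percentile(U[r],[1,99]),"v",np.percentile(V[r],[1,50,99]),"topv",V[t].mean(),P[...,2][t].mean())
```

```text
t 25.6 p [ 0.525  -0.0873  0.244 ] jaw ang 86.33 j6 -1.674 gap 0.449 F [ 0.3  0.4 -0. ] down [-0.002  0.    -1.   ]
  lin [0.1   0.003 0.077] to [ 0.5281 -0.0873  0.24  ]
  lin [3.075e+00 3.000e-03 8.400e-02] to [ 0.5281 -0.0873  0.121 ]
  roll -0.07 (or 179.9 )
1696 u [0.47931151 0.58638899] v [-0.05828122 -0.05219779 -0.04582804] topv -0.05136247990596262 0.14776557774705523
```

View pics/w14.png

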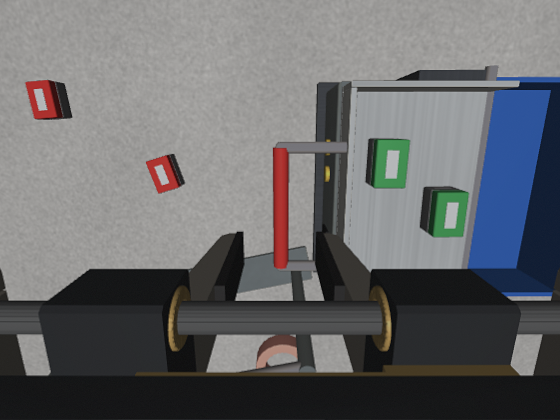

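>>> jog_arm:
  jaw: [140,140,140,140,140,255,255,255,255,255]
  linear:
    - [1,0.04,0.08]
    - [2,0.04,0.08]
    - [2.8,0.04,0.08]
    - [3.07,0.04,0.08]
    - [3.07,0.04,0.08]
    - [3.07,0.04,0.08]
    - [3.07,0.04,0.08]
    - [3.07,0.04,0.08]
    - [3.07,0.04,0.08]
    - [3.07,0.04,0.08]
  roll: [0,0,0,0,0,0,0,0,0,0]
  squeeze: 25

```text
clock: 26.9
position: [0.5295, -0.0863, 0.1233]
tool_rot: [0.022, 0.706, -0.022, 0.707]
contact_force: [-0.2, -2.8, 6.2]
finger_gap: 0.146
```

Run:
```python
from h import *
s=manip.sense(); p=s["position"]; print(p[:2]@EX,p[:2]@EY,p[2]+.019)
g=np.array([p[:2]@EY,p[2]+.019]); hv,hz=.1375,.115
r=np.hypot(.19,.025); a0=np.arctan2(.025,.19)
b=g-np.array([hv-.19,hz+.025]); print("grip offset",b)
T=[]
for d in (5,10,15,20,25,30,35,40,45,50,55,60,62):
    a=a0+np.radians(d); q=np.array([hv-r*np.cos(a),hz+r*np.sin(a)])+b; T.append(uv(p[:2]@EX,q[0],q[1]-.019))
plan(T,86.4)
```

```text
0.5338889031860417 -0.05292684298314623 0.14234454802417415
grip offset [-0.00042684  0.00234455]
t 26.9 p [ 0.5295 -0.0863  0.1233] jaw ang 86.4 j6 -1.672 gap 0.146 F [-0.2 -2.8  6.2] down [ 0.001 -0.001 -1.   ]
  lin [-0.412  0.072  0.   ] to [ 0.5297 -0.0834  0.1398]
  lin [-0.815  0.18   0.001] to [ 0.53   -0.0791  0.156 ]
  lin [-1.208e+00  3.230e-01  1.000e-03] to [ 0.5303 -0.0734  0.1717]
  lin [-1.587  0.499  0.002] to [ 0.5308 -0.0664  0.1868]
  lin [-1.949  0.708  0.002] to [ 0.5313 -0.058   0.2013]
  lin [-2.292e+00  9.480e-01  2.000e-03] to [ 0.5319 -0.0485  0.215 ]
  lin [-2.612  1.216  0.003] to [ 0.5326 -0.0377  0.2278]
  lin [-2.908  1.511  0.003] to [ 0.5333 -0.0259  0.2396]
  lin [-3.177e+00  1.831e+00  3.000e-03] to [ 0.5341 -0.0132  0.2504]
  lin [-3.417  2.174  0.004] to [5.35e-01 5.00e-04 2.60e-01]
  lin [-3.626  2.535  0.004] to [0.5359 0.015  0.2683]
  lin [-3.803  2.914  0.004] to [0.5368 0.0301 0.2754]
  lin [-3.864  3.07   0.004] to [0.5372 0.0363 0.2778]
  roll -0.0 (or 180.0 )
```

>>> jog_arm:
  jaw: [255,255,255,255,255,255,255,255,255,255]
  linear:
    - [-0.2,0.03,0]
    - [-0.41,0.07,0]
    - [-0.61,0.12,0]
    - [-0.82,0.18,0]
    - [-1.01,0.25,0]
    - [-1.21,0.32,0]
    - [-1.4,0.41,0]
    - [-1.59,0.5,0]
    - [-1.77,0.6,0]
    - [-1.95,0.71,0]
  roll: [0,0,0,0,0,0,0,0,0,0]

```text
clock: 28.15
position: [0.5311, -0.0597, 0.2013]
tool_rot: [0.021, 0.706, -0.023, 0.707]
contact_force: [0.4, -12.2, -0.6]
finger_gap: 0.142
```

```bash
cat >> h.py <<'E'
def tilt():
    s=manip.sense(); p=s["position"]; v=p[:2]@EY; z=p[2]+.019
    print("tilt by tcp",np.degrees(np.arctan2(z-.115,.1375-v)-np.arctan2(.025,.19)).round(1),"r",np.hypot(z-.115,.1375-v).round(4),"F",s["contact_force"].round(1),"gap",round(s["finger_gap"],3),"t",s["clock"])
def traysurf(n):
    "tilt from tray aluminium plane points seen by camera n"
    c=manip.capture(n);P=cloud(c);H=hsv(c);U=P[...,:2]@EX;V=P[...,:2]@EY
    m=(H[...,1]<40)&(H[...,2]>100)&(abs(U-.5325)<.1)&(V<.135)&(V>-.06)&(P[...,2]>.11)&(P[...,2]<.32)&(c["depth"]>0)
    a=np.degrees(np.arctan2(P[...,2][m]-.115,.1375-V[m])); 
    h,e=np.histogram(a,bins=np.arange(-5,90,1)); i=h.argmax(); print(n,"floor angle peak",e[i],h[i],m.sum(), [(e[k],h[k]) for k in np.argsort(-h)[:4]])
    return c
E
python3 - <<'E'
from h import *
tilt(); traysurf("scene"); traysurf("side"); c=traysurf("wrist"); cv2.imwrite("pics/w15.png",c["color"][:,:,::-1])
E
```

```text
tilt by tcp 25.3 r 0.1947 F [  0.4 -12.2  -0.6] gap 0.142 t 28.15
scene floor angle peak 23 153 1224 [(np.int64(23), np.int64(153)), (np.int64(22), np.int64(148)), (np.int64(24), np.int64(138)), (np.int64(21), np.int64(65))]
side floor angle peak 34 95 1043 [(np.int64(34), np.int64(95)), (np.int64(24), np.int64(90)), (np.int64(35), np.int64(89)), (np.int64(25), np.int64(87))]
wrist floor angle peak 24 4754 23522 [(np.int64(24), np.int64(4754)), (np.int64(25), np.int64(4576)), (np.int64(26), np.int64(1605)), (np.int64(39), np.int64(1449))]
```

View pics/w15.png

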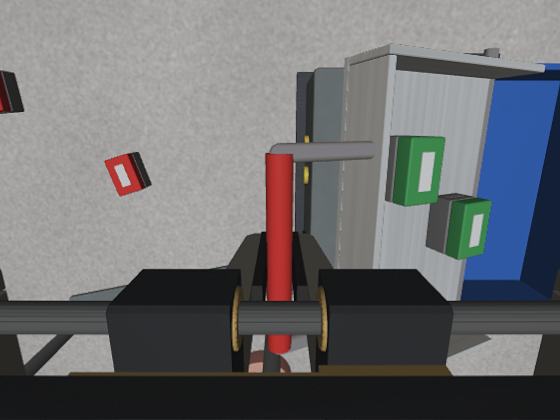

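>>> jog_arm:
  jaw: [255,255,255,255,255,255,255,255,255,255]
  linear:
    - [-0.17,0.09,0]
    - [-0.34,0.21,0]
    - [-0.5,0.34,0]
    - [-0.66,0.47,0]
    - [-0.81,0.62,0]
    - [-0.96,0.77,0]
    - [-1.09,0.93,0]
    - [-1.23,1.09,0]
    - [-1.35,1.26,0]
    - [-1.47,1.43,0]
  roll: [0,0,0,0,0,0,0,0,0,0]

```text
clock: 29.55
position: [0.5349, -0.0035, 0.2616]
tool_rot: [0.02, 0.706, -0.024, 0.707]
contact_force: [-3.2, -15.2, 12.8]
finger_gap: 0.145
```

Run:
```python
from h import *
tilt(); c=traysurf("wrist"); cv2.imwrite("pics/w16.png",c["color"][:,:,::-1]); c=traysurf("scene"); cv2.imwrite("pics/s16.png",c["color"][:,:,::-1])
```

```text
tilt by tcp 49.5 r 0.1974 F [ -3.2 -15.2  12.8] gap 0.145 t 29.55
wrist floor angle peak 49 2492 15293 [(np.int64(49), np.int64(2492)), (np.int64(50), np.int64(1823)), (np.int64(63), np.int64(1032)), (np.int64(51), np.int64(999))]
scene floor angle peak 50 54 596 [(np.int64(50), np.int64(54)), (np.int64(48), np.int64(53)), (np.int64(47), np.int64(50)), (np.int64(51), np.int64(49))]
```

View pics/w16.png

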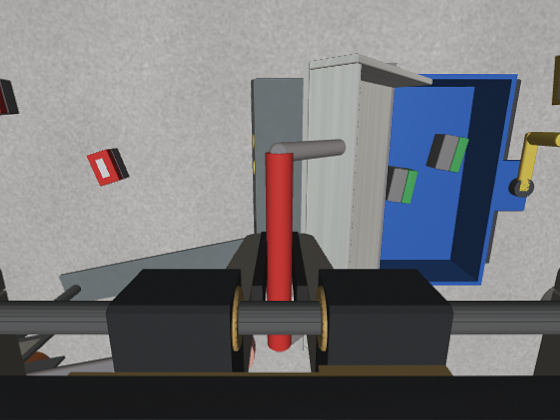

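>>> jog_arm:
  jaw: [255,255,255,255,255,255,255,255]
  linear:
    - [-0.13,0.16,0]
    - [-0.23,0.34,0]
    - [-0.32,0.52,0]
    - [-0.4,0.68,0]
    - [-0.44,0.78,0]
    - [-0.44,0.78,0]
    - [-0.44,0.78,0]
    - [-0.44,0.78,0]
  roll: [0,0,0,0,0,0,0,0]

```text
clock: 30.65
position: [0.537, 0.0296, 0.2787]
tool_rot: [0.022, 0.706, -0.023, 0.708]
contact_force: [-0.6, -5.5, 9.6]
finger_gap: 0.141
```

Run:
```python
from h import *
tilt(); c=traysurf("wrist"); cv2.imwrite("pics/w17.png",c["color"][:,:,::-1]); c=traysurf("scene"); crop(c,200,140,420,320,3,"s17.png"); c=traysurf("side"); crop(c,220,90,420,290,3,"d17.png")
```

```text
tilt by tcp 60.4 r 0.1972 F [-0.6 -5.5  9.6] gap 0.141 t 30.65
wrist floor angle peak 62 872 10254 [(np.int64(62), np.int64(872)), (np.int64(69), np.int64(782)), (np.int64(74), np.int64(766)), (np.int64(63), np.int64(748))]
scene floor angle peak 60 61 753 [(np.int64(60), np.int64(61)), (np.int64(61), np.int64(60)), (np.int64(62), np.int64(60)), (np.int64(58), np.int64(58))]
side floor angle peak 58 103 1589 [(np.int64(58), np.int64(103)), (np.int64(60), np.int64(99)), (np.int64(67), np.int64(98)), (np.int64(64), np.int64(96))]
```

View pics/s17.png

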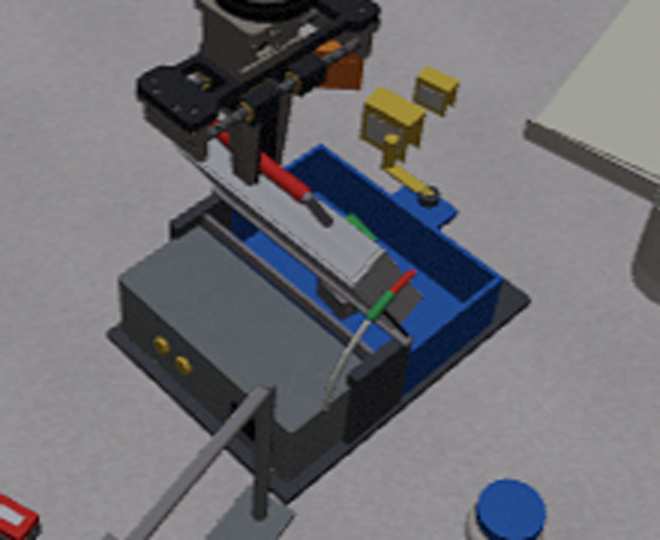

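View pics/d17.png

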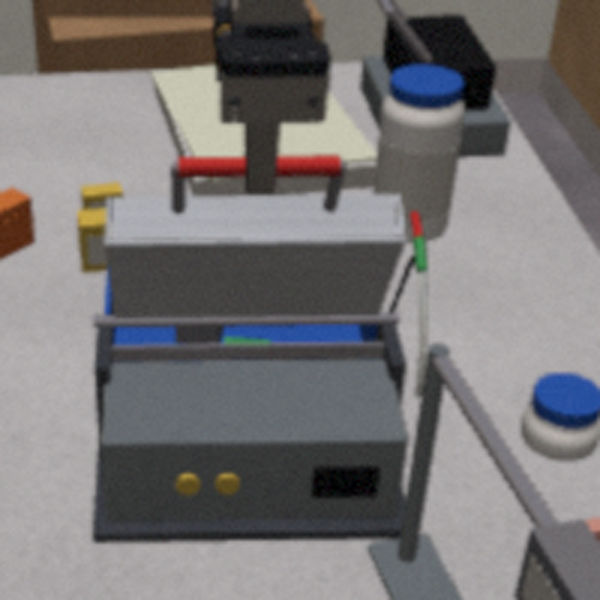

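>>> jog_arm:
  jaw: [255,255,255,255,255,255,255,255,255,255]
  linear:
    - [0,0,0]
    - [0,0,0]
    - [0,0,0]
    - [0,0,0]
    - [0,0,0]
    - [0,0,0]
    - [0,0,0]
    - [0,0,0]
    - [0,0,0]
    - [0,0,0]
  roll: [0,0,0,0,0,0,0,0,0,0]

```text
clock: 32.05
position: [0.537, 0.0296, 0.2787]
tool_rot: [0.022, 0.706, -0.023, 0.708]
contact_force: [-0.7, -5.6, 9.7]
finger_gap: 0.14
```

>>> jog_arm:
  jaw: [255,255,255,255,255,255,255,255,255,255]
  linear:
    - [0,0,0]
    - [0,0,0]
    - [0,0,0]
    - [0,0,0]
    - [0,0,0]
    - [0,0,0]
    - [0,0,0]
    - [0,0,0]
    - [0,0,0]
    - [0,0,0]
  roll: [0,0,0,0,0,0,0,0,0,0]

```text
clock: 33.3
position: [0.537, 0.0296, 0.2787]
tool_rot: [0.022, 0.706, -0.023, 0.708]
contact_force: [-1.2, -4.9, 10.5]
finger_gap: 0.14
```

Run:
```python
from h import *
tilt(); c=traysurf("wrist"); cv2.imwrite("pics/w18.png",c["color"][:,:,::-1])
s=manip.sense(); p=s["position"]; u,v,z=p[:2]@EX,p[:2]@EY,p[2]+.019
hv,hz=.1375,.115; r=np.hypot(z-hz,hv-v); A=np.arctan2(z-hz,hv-v); T=[]
r1=.1945
for d in range(5,61,5):
    a=A-np.radians(d); rr=r+(r1-r)*d/60; T.append(uv(u,hv-rr*np.cos(a),hz+rr*np.sin(a)-.019))
plan(T,86.4)
```

```text
tilt by tcp 60.4 r 0.1972 F [-1.2 -4.9 10.5] gap 0.14 t 33.3
wrist floor angle peak 62 851 10259 [(np.int64(62), np.int64(851)), (np.int64(69), np.int64(785)), (np.int64(74), np.int64(774)), (np.int64(63), np.int64(760))]
t 33.35 p [0.537  0.0296 0.2787] jaw ang 86.4 j6 -1.454 gap 0.142 F [-1.4 -4.7  9.5] down [ 0.002 -0.002 -1.   ]
  lin [ 0.185 -0.388 -0.   ] to [0.5361 0.0141 0.2713]
  lin [ 0.402 -0.758 -0.001] to [ 0.5351 -0.0007  0.2627]
  lin [ 0.651 -1.108 -0.002] to [ 0.5343 -0.0146  0.2527]
  lin [ 0.929 -1.434 -0.002] to [ 0.5334 -0.0277  0.2416]
  lin [ 1.234 -1.734 -0.003] to [ 0.5327 -0.0397  0.2295]
  lin [ 1.563 -2.006 -0.004] to [ 0.532  -0.0505  0.2163]
  lin [ 1.915 -2.248 -0.005] to [ 0.5314 -0.0602  0.2022]
  lin [ 2.286 -2.458 -0.006] to [ 0.5309 -0.0687  0.1874]
  lin [ 2.674 -2.635 -0.006] to [ 0.5304 -0.0757  0.1719]
  lin [ 3.074 -2.778 -0.007] to [ 0.53   -0.0815  0.1559]
  lin [ 3.486 -2.884 -0.008] to [ 0.5298 -0.0857  0.1395]
  lin [ 3.904 -2.955 -0.009] to [ 0.5296 -0.0886  0.1227]
  roll 0.0 (or -180.0 )
```

View pics/w18.png

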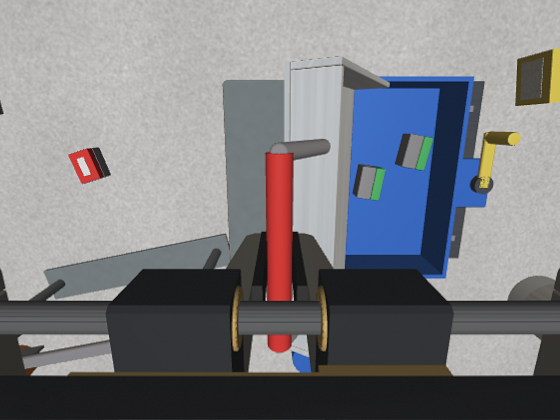

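>>> jog_arm:
  jaw: [255,255,255,255,255,255,255,255,255,255]
  linear:
    - [0.19,-0.39,0]
    - [0.4,-0.76,0]
    - [0.65,-1.1,0]
    - [0.93,-1.43,0]
    - [1.23,-1.73,0]
    - [1.56,-2.0,0]
    - [1.92,-2.24,0]
    - [2.29,-2.45,0]
    - [2.67,-2.62,0]
    - [3.07,-2.76,0]
  roll: [0,0,0,0,0,0,0,0,0,0]

```text
clock: 34.6
position: [0.5294, -0.0799, 0.1531]
tool_rot: [0.022, 0.707, -0.022, 0.707]
contact_force: [3.2, 3.2, 2.2]
finger_gap: 0.145
```

>>> jog_arm:
  jaw: [255,255,255,255,255,255]
  linear:
    - [0.2,-0.06,0]
    - [0.41,-0.1,0]
    - [0.62,-0.14,0]
    - [0.84,-0.16,0]
    - [0.9,-0.16,0]
    - [0.9,-0.16,0]
  roll: [0,0,0,0,0,0]

```text
clock: 35.35
position: [0.5294, -0.0864, 0.1197]
tool_rot: [0.022, 0.706, -0.022, 0.707]
contact_force: [-4.4, -0.2, 21.4]
finger_gap: 0.14
```

Run:
```python
from h import *
tilt(); c=traysurf("wrist"); cv2.imwrite("pics/w19.png",c["color"][:,:,::-1]); traysurf("scene"); traysurf("side"); plan([])
```

```text
tilt by tcp -0.4 r 0.1919 F [-4.4 -0.2 21.4] gap 0.14 t 35.35
wrist floor angle peak 0 22414 42859 [(np.int64(0), np.int64(22414)), (np.int64(-1), np.int64(8780)), (np.int64(1), np.int64(4914)), (np.int64(15), np.int64(1397))]
scene floor angle peak 0 363 1751 [(np.int64(0), np.int64(363)), (np.int64(-1), np.int64(356)), (np.int64(-2), np.int64(208)), (np.int64(1), np.int64(178))]
side floor angle peak 1 284 1384 [(np.int64(1), np.int64(284)), (np.int64(2), np.int64(214)), (np.int64(0), np.int64(164)), (np.int64(3), np.int64(101))]
t 35.5 p [ 0.5295 -0.0864  0.1198] jaw ang 86.41 j6 -1.672 gap 0.143 F [-5.2  0.3 20.6] down [ 0.001 -0.001 -1.   ]
```

>>> jog_arm:
  jaw: [140,140,140,140,140,140,140,140,140,140]
  linear:
    - [0,0,0]
    - [0,0,0]
    - [0,0,0]
    - [0,0,0]
    - [-0.5,0,0]
    - [-1.5,0,0]
    - [-3,0,0]
    - [-4.5,0,0]
    - [-4.5,0,0]
    - [-4.5,0,0]
  roll: [0,0,0,0,0,0,0,0,0,0]

```text
clock: 36.75
position: [0.5286, -0.0859, 0.2976]
tool_rot: [0.022, 0.707, -0.022, 0.707]
contact_force: [0.1, 1.2, 0.1]
finger_gap: 0.448
```

Run:
```python
from h import *
plan([]); c=traysurf("wrist"); cv2.imwrite("pics/w20.png",c["color"][:,:,::-1])
P=cloud(c);V=P[...,:2]@EY;U=P[...,:2]@EX;H=hsv(c)
r=(cv2.inRange(H,np.array((0,150,60)),np.array((4,255,255)))>0)&(P[...,2]>.12)&(P[...,2]<.17)
print("handle top z",np.percentile(P[...,2][r],[50,90,98]))
for n in ["scene","side"]:
    c=manip.capture(n); 
    for nm,lo,hi in (("y",(17,120,90),(33,255,255)),):
      for ce,s,p in blobs(c,lo,hi):
        q=p[p[:,2]>.05]; q=q[q[:,2]<.062]
        if len(q)>20: print(n,nm,ce.round(),s[4],np.median(p,0).round(4),rect(q),len(q))
    P=cloud(c); V=P[...,:2]@EY;U=P[...,:2]@EX
    cv2.imwrite(f"pics/{n}20.png",c["color"][:,:,::-1])
```

```text
t 36.75 p [ 0.5286 -0.0859  0.2976] jaw ang 86.4 j6 -1.672 gap 0.448 F [0.1 1.2 0.1] down [-0.001  0.    -1.   ]
wrist floor angle peak 0 8051 18871 [(np.int64(0), np.int64(8051)), (np.int64(-1), np.int64(3473)), (np.int64(1), np.int64(2558)), (np.int64(2), np.int64(947))]
handle top z [0.14645878 0.14780387 0.14844215]
scene y [331. 175.] 128 [0.4312 0.3697 0.0561] (429.4, 367.5, 62.0, 35.7, 3.6) 128
side y [254. 162.] 240 [0.4274 0.3674 0.0538] (430.9, 369.0, 56.7, 37.1, 4.1) 137
```

View pics/w20.png

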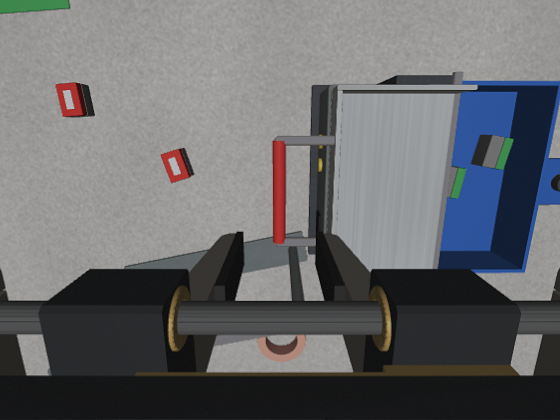

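View pics/scene20.png

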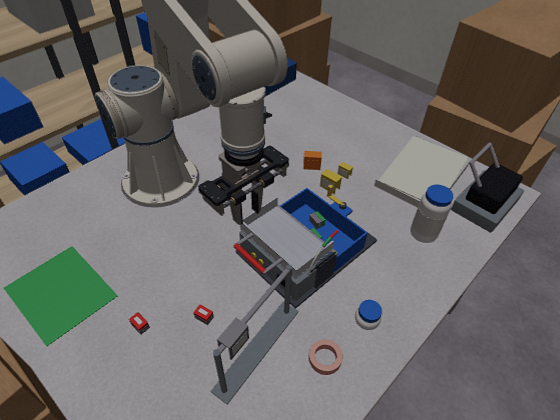

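Run:
```python
from h import *
plan([[.430,.3685,.18]],94)
```

```text
t 36.9 p [ 0.5281 -0.0858  0.2964] jaw ang 86.4 j6 -1.672 gap 0.451 F [-0.4  0.4  0.4] down [-0.003  0.001 -1.   ]
  lin [ 2.924 11.18  -3.153] to [0.43   0.3685 0.18  ]
  roll -7.6 (or 172.4 )
```

>>> jog_arm:
  jaw: [90,90,90,90,90,90,90,90,90,90]
  linear:
    - [0,1.4,-0.4]
    - [0,2.9,-0.8]
    - [0,4.3,-1.2]
    - [0,5.7,-1.6]
    - [0,7.1,-2.0]
    - [0,8.5,-2.4]
    - [1,9.9,-2.8]
    - [2,11.2,-3.15]
    - [2.9,11.2,-3.15]
    - [2.9,11.2,-3.15]
  roll: [-7.6,-7.6,-7.6,-7.6,-7.6,-7.6,-7.6,-7.6,-7.6,-7.6]

```text
clock: 38.15
position: [0.4288, 0.3678, 0.1781]
tool_rot: [-0.027, 0.709, 0.023, 0.704]
contact_force: [0.1, 0.2, 0.0]
finger_gap: 0.65
```

>>> jog_arm:
  jaw: [90,90,90]
  linear:
    - [0,0,0]
    - [0,0,0]
    - [0,0,0]
  roll: [0,0,0]

```text
clock: 38.52
position: [0.4324, 0.3689, 0.1837]
tool_rot: [-0.024, 0.706, 0.025, 0.707]
contact_force: [0.5, -0.4, 0.4]
finger_gap: 0.65
```

Run:
```python
from h import *
c=manip.capture("wrist"); cv2.imwrite("pics/w21.png",c["color"][:,:,::-1])
for ce,s,p in blobs(c,(17,120,60),(33,255,255)):
    q=p[(p[:,2]>.052)&(p[:,2]<.060)]
    if len(q)>50: print(ce.round(),s[4],rect(q),len(q),q[:,2].mean())
plan([[.430,.3685,.025]],94)
c=manip.capture("side")
for ce,s,p in blobs(c,(17,120,90),(33,255,255)):
        q=p[(p[:,2]>.05)&(p[:,2]<.062)]
        if len(q)>20: print(ce.round(),rect(q),len(q))
```

```text
[281. 195.] 1919 (430.8, 371.3, 59.8, 30.6, 4.6) 1889 0.05637958975510316
t 38.58 p [0.4322 0.3689 0.1835] jaw ang 93.95 j6 -0.936 gap 0.643 F [ 0.2  0.3 -0.2] down [ 0.001  0.001 -1.   ]
  lin [ 3.962 -0.012 -0.061] to [0.43   0.3685 0.025 ]
  roll -0.05 (or 179.9 )
[254. 160.] (430.7, 369.7, 56.3, 35.5, 3.1) 128
```

View pics/w21.png

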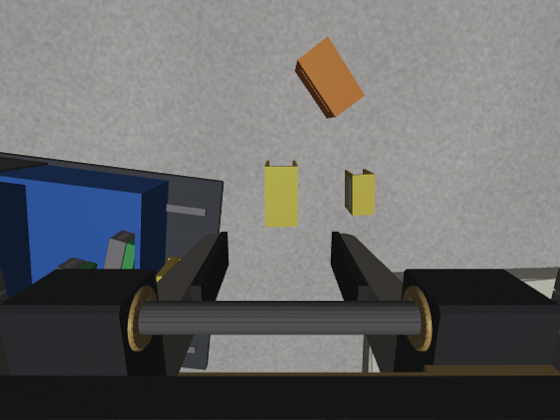

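>>> jog_arm:
  jaw: [90,90,90,90,90,255,255,255,255,255]
  linear:
    - [1.2,0.04,-0.03]
    - [2.4,0.04,-0.03]
    - [3.4,0.04,-0.03]
    - [3.96,0.04,-0.03]
    - [3.96,0.04,-0.03]
    - [3.96,0.04,-0.03]
    - [3.96,0.04,-0.03]
    - [3.96,0.04,-0.03]
    - [3.96,0.04,-0.03]
    - [3.96,0.04,-0.03]
  roll: [-0.6,-0.6,-0.6,-0.6,-0.6,-0.6,-0.6,-0.6,-0.6,-0.6]
  squeeze: 25

```text
clock: 39.88
position: [0.4307, 0.371, 0.0248]
tool_rot: [-0.028, 0.706, 0.029, 0.707]
contact_force: [-0.0, -0.9, 6.7]
finger_gap: 0.347
```

>>> jog_arm:
  jaw: [255,255,255,255,255,255,255,255,255,255]
  linear:
    - [0,0,0]
    - [0,0,0]
    - [-0.5,0,0]
    - [-1.5,0,0]
    - [-3,0,0]
    - [-4.5,0,0]
    - [-6,0,0]
    - [-7,0,0]
    - [-7,0,0]
    - [-7,0,0]
  roll: [0,0,0,0,0,0,0,0,0,0]

```text
clock: 41.12
position: [0.4297, 0.3702, 0.3031]
tool_rot: [-0.029, 0.707, 0.028, 0.706]
contact_force: [-0.4, -0.1, -0.8]
finger_gap: 0.345
```

Run:
```python
from h import *
c=manip.capture("wrist"); cv2.imwrite("pics/w22.png",c["color"][:,:,::-1])
plan([])
# rail refine
for n in ["scene","side"]:
    c=manip.capture(n); P=cloud(c)
    ok=(abs(P[...,2]-.2035)<.006)&(P[...,0]>.6)&(P[...,0]<.75)&(P[...,1]>-.21)&(P[...,1]<-.075)&(c["depth"]>0)
    p=P[ok]; L=cv2.fitLine(p[:,:2].astype(np.float32),cv2.DIST_HUBER,0,.01,.01).ravel()
    d=L[:2]*(1 if L[1]>0 else -1); ang=np.degrees(np.arctan2(d[1],d[0])); x0=L[2]+d[0]/d[1]*(-.15-L[3])
    w=(p[:,:2]-L[2:])@np.array([-d[1],d[0]])
    print(n,len(p),"ang",ang,"x at y=-.15",x0,"width pct",np.percentile(w,[2,98]),"ztop",np.percentile(p[:,2],[50,95]))
    # along-profile of all z>.15 points near the line
    q=P[(P[...,2]>.19)&(P[...,2]<.23)&(P[...,0]>.6)&(P[...,0]<.75)&(P[...,1]>-.36)&(P[...,1]<-.03)&(c["depth"]>0)]
    t=(q[:,:2]-[x0,-.15])@d; ww=(q[:,:2]-[x0,-.15])@np.array([-d[1],d[0]])
    wide=abs(ww)>.010
    print("   wide t",np.percentile(t[wide],[1,5,50,95,99]),"bar t",t.min(),t.max())
```

```text
t 41.17 p [0.4295 0.37   0.3025] jaw ang 94.6 j6 -0.943 gap 0.345 F [-0.4 -0.3 -0.5] down [-0.002 -0.001 -1.   ]
scene 314 ang 98.53593 x at y=-.15 0.65855575 width pct [-0.00454717  0.00668864] ztop [0.2046997  0.20736265]
   wide t [-0.15327818 -0.15252203 -0.12563978 -0.09683347 -0.09383999] bar t -0.18044936057038496 0.08228318227274935
side 366 ang 98.48634 x at y=-.15 0.6567026 width pct [-0.00689793  0.00387509] ztop [0.20623286 0.20818928]
   wide t [-0.15295555 -0.15178525 -0.12808787 -0.09641289 -0.09240917] bar t -0.17954915454468565 0.0847913931201636
```

View pics/w22.png

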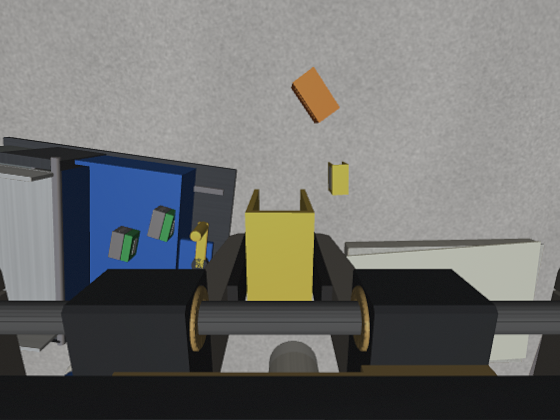

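Run:
```python
from h import *
plan([[.6577,-.150,.30]],8.5)
```

```text
t 41.27 p [0.4296 0.37   0.3022] jaw ang 94.59 j6 -0.943 gap 0.344 F [-0.2  0.4  0.2] down [-0.002 -0.002 -1.   ]
  lin [  0.066 -13.416   4.644] to [ 0.6577 -0.15    0.3   ]
  roll 86.09 (or -93.9 )
```

>>> jog_arm:
  jaw: [255,255,255,255,255,255,255,255,255,255]
  linear:
    - [0,-1.3,0.5]
    - [0,-2.6,0.9]
    - [0,-3.9,1.4]
    - [0,-5.2,1.8]
    - [0,-6.5,2.3]
    - [0,-7.8,2.7]
    - [0,-9.1,3.2]
    - [0,-10.4,3.6]
    - [0,-11.7,4.1]
    - [0,-13.4,4.64]
  roll: [8,17,26,35,44,53,62,71,80,86]

```text
clock: 42.52
position: [0.655, -0.142, 0.3024]
tool_rot: [0.462, 0.536, -0.462, 0.535]
contact_force: [0.2, 0.2, 0.2]
finger_gap: 0.348
```

>>> jog_arm:
  jaw: [255,255,255,255]
  linear:
    - [0,0,0]
    - [0,0,0]
    - [0,0,0]
    - [0,0,0]
  roll: [0,0,0,0]

```text
clock: 43.02
position: [0.6546, -0.1395, 0.304]
tool_rot: [0.461, 0.536, -0.461, 0.536]
contact_force: [0.4, -0.8, -0.2]
finger_gap: 0.344
```

Run:
```python
from h import *
plan([[.6577,-.150,.24],[.6577,-.150,.181]],8.5)
c=manip.capture("wrist"); cv2.imwrite("pics/w23.png",c["color"][:,:,::-1])
P=cloud(c)
ok=(abs(P[...,2]-.2035)<.006)&(P[...,0]>.6)&(P[...,0]<.75)&(P[...,1]>-.21)&(P[...,1]<-.075)&(c["depth"]>0)
p=P[ok]; print(len(p))
if len(p)>50:
    L=cv2.fitLine(p[:,:2].astype(np.float32),cv2.DIST_HUBER,0,.01,.01).ravel(); d=L[:2]*np.sign(L[1]); print("rail ang",np.degrees(np.arctan2(d[1],d[0])),"x at -.15",L[2]+d[0]/d[1]*(-.15-L[3]))
```

```text
t 43.02 p [ 0.6546 -0.1395  0.304 ] jaw ang 8.68 j6 -0.364 gap 0.344 F [ 0.4 -0.8 -0.2] down [ 0.  0. -1.]
  lin [1.6   0.037 0.272] to [ 0.6577 -0.15    0.24  ]
  lin [3.075 0.036 0.272] to [ 0.6577 -0.15    0.181 ]
  roll 0.18 (or -179.8 )
1038
rail ang 98.42802 x at -.15 0.6586298
```

View pics/w23.png

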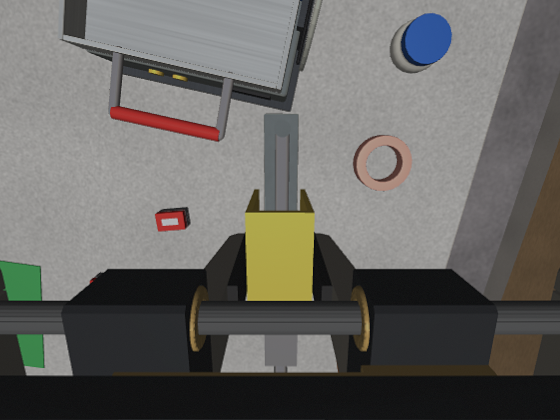

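>>> jog_arm:
  jaw: [255,255,255,255,255,255]
  linear:
    - [0.8,0.05,0.27]
    - [1.4,0.05,0.27]
    - [1.7,0.05,0.27]
    - [2.0,0.05,0.27]
    - [2.0,0.05,0.27]
    - [2.0,0.05,0.27]
  roll: [0.2,0.2,0.2,0.2,0.2,0.2]

```text
clock: 43.82
position: [0.6588, -0.151, 0.2247]
tool_rot: [0.462, 0.535, -0.462, 0.536]
contact_force: [0.1, 0.2, -0.1]
finger_gap: 0.35
```

Run:
```python
from h import *
plan([[.6582,-.150,.181]],8.5)
c=manip.capture("side"); crop(c,300,120,480,320,3,"d24.png")
```

```text
t 43.83 p [ 0.6588 -0.151   0.2247] jaw ang 8.4 j6 -0.374 gap 0.35 F [ 0.1  0.2 -0.1] down [ 0.001 -0.    -1.   ]
  lin [ 1.092 -0.013 -0.028] to [ 0.6582 -0.15    0.181 ]
  roll -0.1 (or 179.9 )
```

View pics/d24.png

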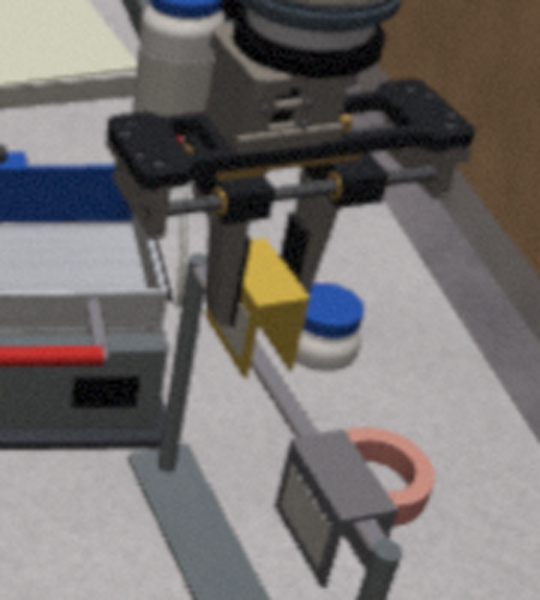

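>>> jog_arm:
  jaw: [255,255,255,255,255]
  linear:
    - [0.4,-0.01,0]
    - [0.8,-0.01,0]
    - [1.0,-0.01,0]
    - [1.08,-0.01,0]
    - [1.08,-0.01,0]
  roll: [0,0,0,0,0]

```text
clock: 44.5
position: [0.658, -0.1511, 0.1805]
tool_rot: [0.462, 0.535, -0.462, 0.535]
contact_force: [-0.3, -0.2, -0.5]
finger_gap: 0.349
```

>>> jog_arm:
  jaw: [255,255,255]
  linear:
    - [0.04,0,0]
    - [0.04,0,0]
    - [0.04,0,0]
  roll: [0,0,0]

```text
clock: 44.88
position: [0.6581, -0.1511, 0.1793]
tool_rot: [0.462, 0.535, -0.462, 0.535]
contact_force: [-0.4, 0.1, -0.9]
finger_gap: 0.349
```

>>> jog_arm:
  jaw: [255,255,255,255]
  linear:
    - [0.03,0,0]
    - [0.06,0,0]
    - [0.06,0,0]
    - [0.06,0,0]
  roll: [0,0,0,0]

```text
clock: 45.38
position: [0.6582, -0.1511, 0.1788]
tool_rot: [0.462, 0.535, -0.462, 0.536]
contact_force: [-4.5, 1.1, 13.6]
finger_gap: 0.344
```

>>> jog_arm:
  jaw: [255,150,130,100,100,100,100]
  linear:
    - [-0.04,0,0]
    - [-0.04,0,0]
    - [-0.04,0,0]
    - [-0.04,0,0]
    - [-0.04,0,0]
    - [-0.04,0,0]
    - [-0.04,0,0]
  roll: [0,0,0,0,0,0,0]

```text
clock: 46.25
position: [0.658, -0.1511, 0.1782]
tool_rot: [0.462, 0.535, -0.462, 0.535]
contact_force: [0.4, 0.7, -1.0]
finger_gap: 0.605
```

>>> jog_arm:
  jaw: [100,100,100,100,100,100,100,100]
  linear:
    - [-0.3,0,0]
    - [-0.8,0,0]
    - [-1.5,0,0]
    - [-3,0,0]
    - [-4,0,0]
    - [-4,0,0]
    - [-4,0,0]
    - [-4,0,0]
  roll: [0,0,0,0,0,0,0,0]

```text
clock: 47.25
position: [0.6573, -0.1509, 0.3369]
tool_rot: [0.462, 0.536, -0.462, 0.535]
contact_force: [-0.1, 0.2, -0.1]
finger_gap: 0.604
```

Run:
```python
from h import *
plan([])
c=manip.capture("wrist"); cv2.imwrite("pics/w25.png",c["color"][:,:,::-1])
for n in ["scene","side"]:
    c=manip.capture(n); cv2.imwrite(f"pics/{n}25.png",c["color"][:,:,::-1])
    for ce,s,p in blobs(c,(17,120,60),(33,255,255)):
        q=p[(p[:,2]>.2)&(p[:,2]<.22)]
        if len(q)>20: print(n,ce.round(),rect(q),len(q),np.median(q[:,2]))
    for ce,s,p in blobs(c,(45,100,40),(80,255,255)):
        if 20<s[4]<500: print(n,"green",ce.round(),np.median(p,0).round(3))
    for ce,s,p in blobs(c,(0,150,60),(4,255,255)):
        if 20<s[4]<500: print(n,"red",ce.round(),np.median(p,0).round(3))
```

```text
t 47.25 p [ 0.6573 -0.1509  0.3369] jaw ang 8.4 j6 -0.374 gap 0.604 F [-0.1  0.2 -0.1] down [-0.002  0.001 -1.   ]
scene [268. 292.] (657.4, -152.4, 32.7, 60.8, 8.1) 385 0.20960130492796714
scene green [320. 216.] [0.513 0.213 0.047]
scene green [326. 241.] [0.662 0.041 0.208]
scene red [249. 258.] [ 0.529 -0.09   0.146]
scene red [203. 313.] [ 0.508 -0.234  0.03 ]
scene red [138. 321.] [ 0.412 -0.362  0.03 ]
side [382. 235.] (658.7, -152.1, 32.5, 61.9, 7.1) 453 0.21117831291230943
side green [360. 174.] [0.661 0.039 0.209]
side green [287. 192.] [0.516 0.215 0.05 ]
side green [516. 388.] [ 0.803 -0.415  0.115]
side red [307. 238.] [ 0.529 -0.091  0.146]
side red [302. 334.] [ 0.505 -0.239  0.031]
side red [253. 402.] [ 0.409 -0.365  0.031]
```

View pics/w25.png

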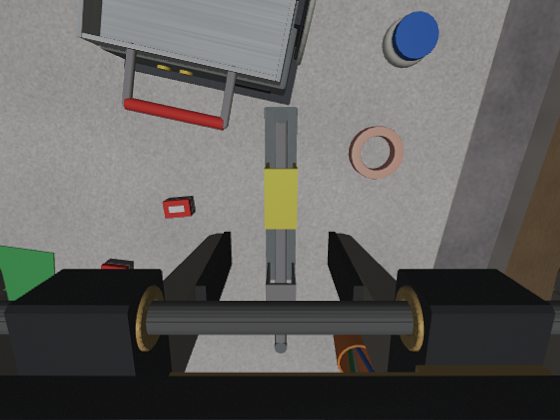

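View pics/side25.png

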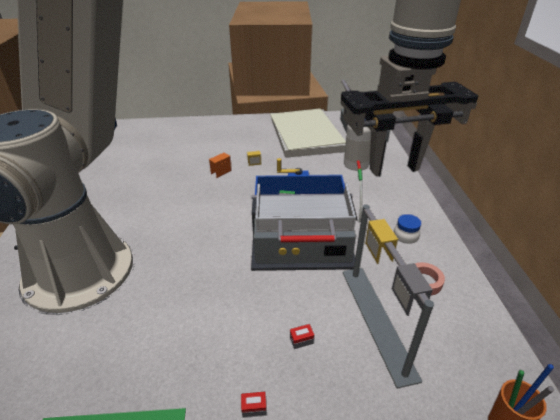

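View pics/scene25.png

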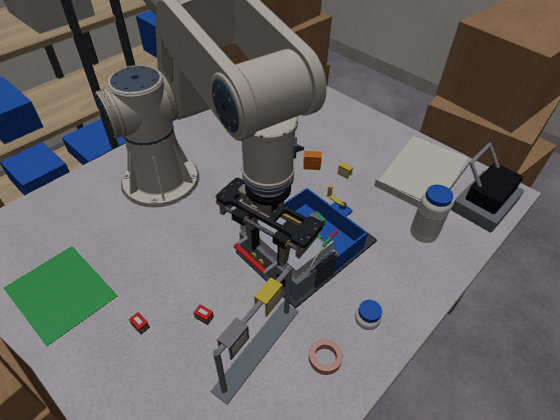

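Run:
```python
from h import *
c=manip.capture("side");P=cloud(c);H=hsv(c);U=P[...,:2]@EX;V=P[...,:2]@EY
blue=(cv2.inRange(H,np.array((105,150,50)),np.array((125,255,255)))>0)&(abs(P[...,2]-.085)<.004)&(V<.36)&(U<.7)&(U>.38)
print("rim v",np.percentile(V[blue],[98,99.5]))
y=(cv2.inRange(H,np.array((17,120,90)),np.array((33,255,255)))>0)&(U>.46)&(U<.56)&(V>.28)&(V<.36)
t=y&(P[...,2]>.105); a=y&(P[...,2]<.09); print("post",U[t].mean(),V[t].mean(),t.sum(),"arm slope",np.degrees(np.polyfit(U[a],V[a],1)[0]),a.sum())
traysurf("side")
print(manip.finish_job())
```

```text
rim v [0.27374798 0.27425306]
post 0.4789976156725615 0.3005287320539964 20 arm slope 5.454166397321884 49
side floor angle peak 1 517 2245 [(np.int64(1), np.int64(517)), (np.int64(2), np.int64(336)), (np.int64(0), np.int64(268)), (np.int64(3), np.int64(174))]
the job is handed in; nothing more can be done
None
```

I did every step in the order you asked, in about 47 s of robot time, and handed the job in.

1. **Bin and lock:** I pushed the bin against its stop (28 N at the end) and swung the lever to its stop.
2. **Cartridges:** Only two green ones were there. Both went into the tray and slid into the bin.
3. **Tray:** I tipped it to about 60° and held it there for at least 2.6 s. I then lowered it until it pressed on its level stop (21 N). It never read above 63° while tipped.
4. **Marker:** The large yellow marker now hangs on the free part of the rail. I left the red cartridges, the orange marker and the small yellow one alone.

**Last checks:**
- **Bin:** the rim was still at its home position.
- **Marker:** it is centred about 6 mm from the middle of the free part, in line with the bar and resting on it.
- **Red cartridges:** both are where they started.
- **Gripper:** it was clear of everything.
- **Tray:** the last side-camera reading was 1–2° off level. The wrist view after I let go showed 0°, and the handle is at its starting height, so I take the side reading as camera error.
- **Lever:** the last side-camera fit was 5° off fully across, but from only 49 pixels. The close wrist view taken after locking showed it parallel to the bin rim, so I trust that view.
- **Green cartridges:** one was clearly visible in the bin at the end. The other was at least partly under the lip in the last pictures, but both showed in the bin in earlier ones.

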